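# Set a plate against the fence and on the scribed line, then weigh it down

### The arm

A 6-joint arm with a two-finger parallel gripper is mounted at the origin on the work surface. World frame = base frame: x ahead of the robot, y to its left, z up, the work surface at z = 0. Lengths are in m, angles in rad, forces in N, time in s.
With the tool pointing down it reaches from about 0.275 to 0.775 m from the base axis. Payload 14.6 kg.
Tool frame: the origin (TCP) lies at the centre of the arm's flange, where the gripper is bolted on; the fingertips stand 173 mm ahead of it and the grasp point (between the pads) lies 155 mm ahead of it; z points along the fingers, x is the direction in which the jaws open and shut, and the axes are right-handed (so a half turn about z gives the same grasp; the last joint's range is limited). The gripper opens to 85 mm and grips with 20 to 120 N. Pads are 22 mm wide; open, the fingers measure 114 mm over their backs; the gripper's body (76 mm by 85 mm) begins 54 mm behind the grasp point. The pads swing forward as they close: fully open they stand 13 mm farther back than shut.
Start: joints at [0.975, 0.263, -0.048, 1.259, 0, 1.415], TCP at [0.224, 0.475, 0.405] pointing down, gripper open.
Joint ranges: [-2.65, 2.65], [-0.89, 1.7], [-1.18, 1.37], [-2.13, 2.11], [-1.35, 1.29], [-3.14, 3.14]. Speed limits (rad/s): [1.89, 1.89, 2.57, 2.79, 3.14, 3.14].

### API

Orientations are given as a unit quaternion [w, x, y, z].
In Python, from plant import arm gives the robot as it stands.
- The arm moves only by the tool apply_moves, never from a script. Its argument "targets" is a list of rows, each a list of 3 entries, a list of its own where there are three numbers: the closure, from 0 (fully open) to 1 (shut), then the shift along the world's x, y, z in cm, then the turn about the world's z in degrees. In form: [[fingers, [x, y, z], roll], ...]. A call has 1 to 10 rows; each row is the pose to reach, as a shift and turn from the pose measured when the call began; what a row does not reach only later rows make up. A row lasts 1/10 s, in which the tool goes at most 50 mm and 8.59 degrees, less where a joint would pass 70% of its speed; a pose out of reach is approached as far as the arm can. A call with a gripper value outside its range is refused whole. The fingers move at their own pace and stop on an object; "force" is the grip in N (left out, the last holds). Time passes only in rows, so rows that repeat a pose let the fingers close. It gives the time, the measured TCP pose, the force and the opening at its end, in the units of the state.
- arm.sense(): the state, without advancing time (a new reading comes with each control period).
- arm.snapshot(name): name is "scene" or "side" or "wrist"; returns a dict with "frame" (480x640x3 uint8, blue, green, red), "depth" (480x640 float32, m along the optical axis (not along the pixel's ray), 0 where there is no reading), "fx", "fy", "cx", "cy" (pixels), "world_from_camera" (4x4, takes a point from camera to world coordinates). Camera axes: x right, y down, z forward; pixel columns grow to the right and rows downward; lengths in m; the calibration is good to about 2 mm. A picture is of the moment at which its call begins.
- arm.sign_off(): hands the job in, once; it reports no verdict.
The state is a dict: "clock": time; "qpos": joint angles; "joint_vel": joint speeds; "effort": joint torques, N m; "tool_pos": TCP position; "ee_rot": TCP orientation; "force": force on the tool from outside, world axes, zero at the start; "torque": the same for the moment, N m; "opening": finger opening in m.
Only numpy, scipy, OpenCV 4.12 (cv2) and the standard library are available. Lean on these libraries where they do the work, as an engineer would, in place of code of your own. Each camera call takes 0.05 s, during which the arm holds its last target.

### The job

On the marking-out board, push the flat aluminium plate sideways until its long side lies snugly against the fence's steel facing strip, feeling it come home and keeping it gently pressed there for a second (a few newtons, never ramming it), then slide it along the fence until its leading edge meets the scribed line (nothing stops it there; do not run well past the line). Then lift the larger of the two knobbed steel weights onto the middle of the plate to hold it there, setting it down softly. Do not lift the plate, and leave the other things on the bench where they are.

Things in the scene. Friction and masses are not known exactly. Their poses are not given: they have to be found in the camera images.
- board: Fixed white-faced board, 300 mm (x) by 560 mm (y), 10 mm thick; the plate, the weights, a bolt and a washer start on it. Origin: centre of its underside; z up. The fence stands on it along y; the front of its fixed bar lies at x = +120 mm. A push of 6 to 10 N beyond the force that slides the plate, kept for a second, shows that it is home (friction takes part of it); over 15 N on the fence is ramming.
- fence: Steel fence: a fixed dark bar 25 mm wide, 540 mm long, 12 mm tall, with a bright facing strip as long and as tall, 8 mm thick, screwed before it. Origin: middle of the bar's own front, at board level; x away from the robot, y along it to the robot's left, z up. The strip's front, which the plate meets, stands 10 to 30 mm before it (x = -10 to -30 mm), differently each run and not measured: find it by feel. It does not give.
- scribe_line: Thin black scribed line across the board, 1.5 mm wide, 235 mm long, square to the fence; no physical stop. Origin: on the middle of its width, produced to the fixed bar's front (the line itself begins 30 mm before it), at board level. Its axes are the fence's: the line runs along -x from there; y is the direction in which the plate has to travel. The line's place along the fence differs from run to run.
- plate: Loose flat aluminium plate, 110 mm (x) by 130 mm (y) by 12 mm thick, with four dark holes near its corners, lying on the board, 90 to 200 mm short of the line and a little away from the fence, askew by up to 0.2 rad. About 0.4 to 0.6 kg, too wide to grip; slides when pushed with 1 to 8 N. Origin: centre of its underside; its +x side (130 mm long) is to meet the fence, its +y side (110 mm long) is the leading edge, which is to meet the line.
- plate_lead_edge (a point): Middle of the plate's leading edge, at its underside (plate x = 0, y = +65 mm).
- plate_corner_a (a point): The plate's leading corner on the fence side, at its underside (plate x = +55, y = +65 mm).
- plate_corner_b (a point): The plate's trailing corner on the fence side, at its underside (plate x = +55, y = -65 mm).
- weight: The larger knobbed weight: steel disc 60 mm in diameter and 30 mm thick with a plain round knob on top, 24 mm in diameter, from 30 to 66 mm above its underside. About 0.7 kg. Stands on the board beyond the line. Origin: centre of its underside, z up.
- small_weight: The smaller knobbed weight, to be left alone: disc 38 mm in diameter and 20 mm thick, with the same knob, 56 mm tall in all. Stands on the board beyond the line, about 90 mm from the larger one (which of the two is nearer to the fence varies). Origin: centre of its underside.
- bolt: Bystander: hex bolt, about 70 mm long, lying on the board near its robot-side edge. Origin: middle of its underside.
- washer: Bystander: large flat washer, 38 mm in diameter, 5 mm thick, on the board near its robot-side edge. Origin: centre of its underside.
- bin: Bystander: small open orange bin, 85 x 100 x 50 mm, right of the board.
- wrench: Bystander: wrench, 180 mm long, right of the board.
- driver: Bystander: screwdriver, 200 mm long, beyond the board.
- oil: Bystander: white bottle, 50 mm in diameter, 130 mm tall, beyond the board.
- collar: Bystander: steel disc, 48 mm in diameter, 30 mm tall, without a knob, beyond the board.
Mind the look-alikes: they are no part of the job. Leave any blue or pink look-alike of the weight alone. Several things have the shape of the plate; the one meant has the colours described above.

How it is judged:
By the outcome, as a careful person would: the job done as asked, in the order asked, and still so for the second after the job is handed in, with the robot touching nothing.
It also fails if it takes over 72 s, if anything falls off the work surface, if the arm or the gripper's body presses on something with over 40 N, if the wrist force passes 120 N, or if a joint passes its speed limit or range.

## Working session

There is one attempt and no reset: what is moved stays moved. The work goes in short steps, Python scripts to look and compute and a tool call to move; the robot and the scene stay as the last step left them, time stands still between calls to the robot, and variables do not carry over. Pictures are saved under pics/ and viewed, and the job is handed in when it is done.

Besides the shell and the picture viewer there is one more tool, called by a JSON object that holds its "api" and its "payload". apply_moves: Moves the arm, as the interface text tells. Its arguments: {"type":"object","properties":{"targets":{"type":"array"},"force":{"type":"number"}},"required":["targets"]}

```bash
ls; mkdir -p pics
cat > h.py <<'E'
import numpy as np, cv2
from plant import arm
def snap(n,save=None):
    s=arm.snapshot(n)
    if save: cv2.imwrite('pics/'+save,s['frame'])
    return s
def ray(s,u,v,z):
    d=np.array([(u-s['cx'])/s['fx'],(v-s['cy'])/s['fy'],1.]);T=np.array(s['world_from_camera'])
    d=T[:3,:3]@d;o=T[:3,3]
    return o+d*(z-o[2])/d[2]
def dep(s,u,v):
    z=s['depth'][int(v),int(u)];T=np.array(s['world_from_camera'])
    return T[:3,:3]@np.array([(u-s['cx'])/s['fx']*z,(v-s['cy'])/s['fy']*z,z])+T[:3,3]
def proj(s,p):
    T=np.linalg.inv(np.array(s['world_from_camera']));q=T[:3,:3]@np.array(p)+T[:3,3]
    return s['cx']+s['fx']*q[0]/q[2],s['cy']+s['fy']*q[1]/q[2]
E
python3 - <<'E'
from h import *
st=arm.sense()
for k,v in st.items(): print(k,np.round(v,4))
for n in ("scene","side","wrist"):
    s=snap(n,n+'0.png'); print(n,np.round(s['world_from_camera'],3).tolist(),s['fx'],s['cx'],s['cy'])
E
```

```text
pics
clock 0.0
qpos [ 0.9747  0.2635 -0.0489  1.2594 -0.      1.4155]
joint_vel [ 0.0001  0.0013  0.0012  0.0005 -0.0006  0.0005]
effort [-1.00000e-03 -6.37606e+01  3.84573e+01  1.34000e-02 -1.00000e-04
 -1.00000e-04]
tool_pos [0.224  0.4747 0.4042]
ee_rot [ 2.000e-04  8.446e-01  5.354e-01 -5.000e-04]
force [0.4099 0.393  0.1113]
torque [0.0208 0.0028 0.0346]
opening 0.0854
scene [[-0.757, 0.372, -0.537, 1.081], [0.653, 0.425, -0.627, 0.599], [-0.005, -0.825, -0.565, 0.63], [0.0, 0.0, 0.0, 1.0]] 545.8785442617169 328.3405165455879 233.0776677709798
side [[0.895, -0.355, 0.269, 0.202], [-0.445, -0.7, 0.559, -0.639], [-0.01, -0.62, -0.784, 0.845], [0.0, 0.0, 0.0, 1.0]] 441.2521258575121 319.3477427716039 246.84732199468877
wrist [[0.427, 0.863, 0.271, 0.154], [0.904, -0.407, -0.129, 0.509], [-0.001, 0.3, -0.954, 0.374], [0.0, 0.0, 0.0, 1.0]] 341.79976286960687 318.2747171185852 240.72420916129167
```

View pics/scene0.png

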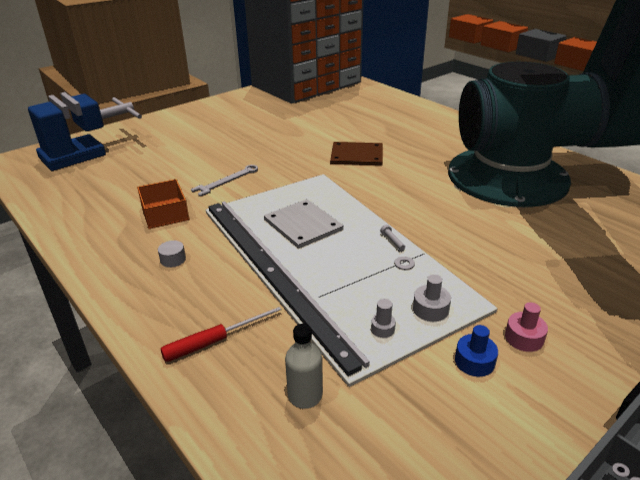

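View pics/side0.png

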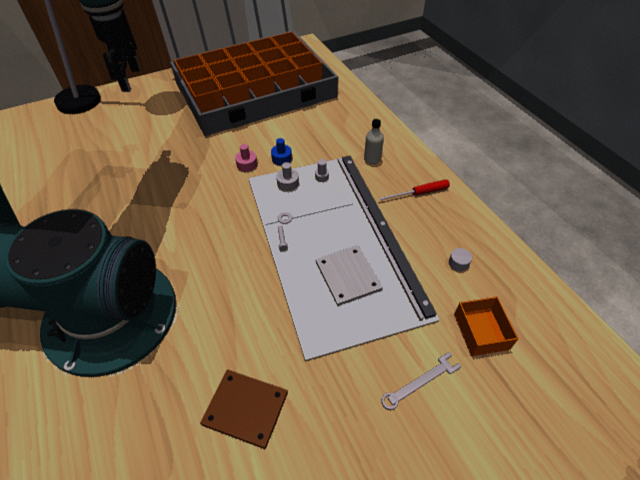

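View pics/wrist0.png

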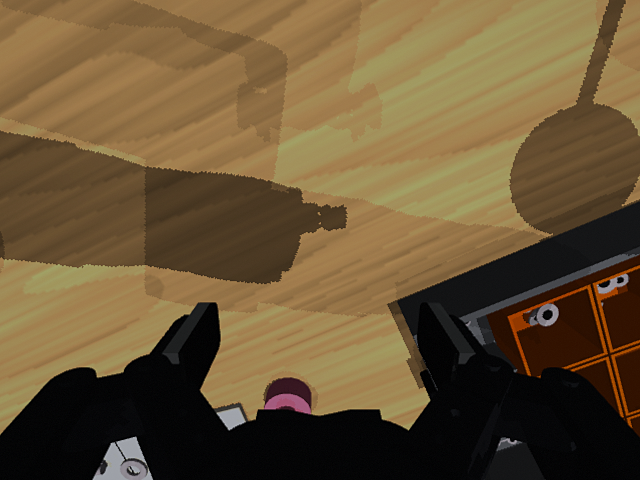

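Scene view candidates for the plate are the grey plate at (303,221) and the brown one at (357,153). For the weight: large grey (432,300), small grey (383,320), blue (477,350), pink (527,328) and the knobless collar (172,253). By the description I choose the grey plate at (303,221) and the large grey weight at (432,300), and check both in a close crop.

Run:
```python
from h import *
a=cv2.imread('pics/scene0.png');b=cv2.imread('pics/side0.png')
cv2.imwrite('pics/c1.png',cv2.resize(a[170:390,200:500],None,fx=2.6,fy=2.6,interpolation=cv2.INTER_CUBIC))
cv2.imwrite('pics/c2.png',cv2.resize(b[140:360,240:450],None,fx=2.7,fy=2.7,interpolation=cv2.INTER_CUBIC))
```

```text
(no output)
```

View pics/c1.png

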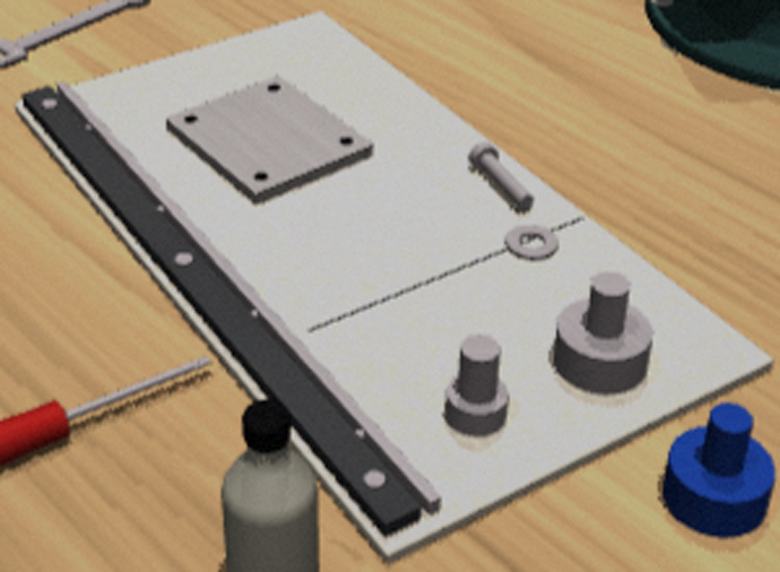

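View pics/c2.png

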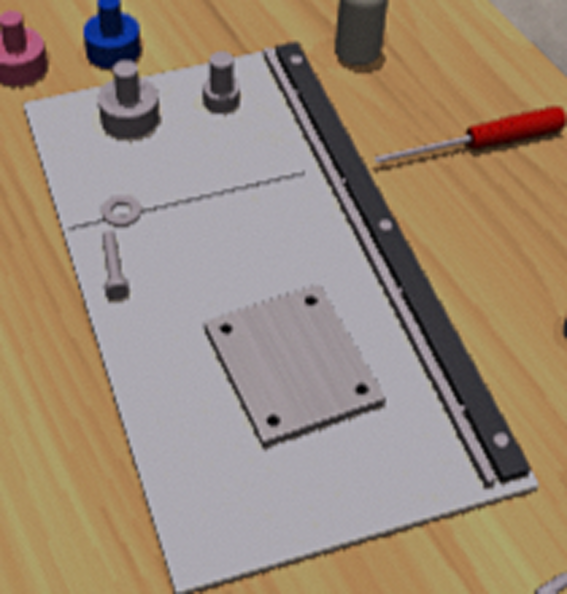

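```bash
cat > m.py <<'E'
from h import *
S={n:None for n in('scene','side')}
for n in S: S[n]=arm.snapshot(n)
off={'scene':(200,170,2.6),'side':(240,140,2.7)}
def px(n,c): o=off[n]; return ((c[0]+.5)/o[2]-.5+o[0],(c[1]+.5)/o[2]-.5+o[1])
def tri(ps):
    A=[];B=[]
    for n,(u,v) in ps.items():
        s=S[n];T=np.linalg.inv(np.array(s['world_from_camera']))
        P=np.array([[s['fx'],0,s['cx']],[0,s['fy'],s['cy']],[0,0,1]])@T[:3]
        A.append(P)
    x=cv2.triangulatePoints(A[0],A[1],np.array(list(ps.values())[0],float).reshape(2,1),np.array(list(ps.values())[1],float).reshape(2,1))
    return (x[:3]/x[3]).ravel()
E
python3 - <<'E'
from m import *
pts={ # name: scene crop px, side crop px, z
'board_FR':((18,105),(536,488),.01),'board_NR':((322,12),(178,592),.01),'board_NL':((771,365),(27,103),.01),
'plate1':((277,77),(265,443),.022),'plate2':((373,148),(205,324),.022),'plate3':((259,192),(322,286),.022),'plate4':((167,124),(384,402),.022),
'h1':((274,87),(273,421),.022),'h2':((347,141),(226,328),.022),'h3':((261,176),(311,300),.022),'h4':((190,119),(361,389),.022),
'line_far':((310,330),(303,174),.01),'line_near':((583,218),(70,228),.01),
'knobtop':((610,281),(126,69),.076),'sknobtop':((480,347),(222,60),.066),
'bolt':((485,150),(117,290),.02),'washer':((531,241),(122,210),.015),
}
for k,(a,b,z) in pts.items():
    ps={'scene':px('scene',a),'side':px('side',b)}
    print(k,*[np.round(ray(S[n],*ps[n],z)*1000,1)[:2] for n in ps],'tri',np.round(tri(ps)*1000,1))
E
```

```text
board_FR [ 631.4 -327.1] [ 625.1 -337. ] tri [ 627.6 -335.1    4.7]
board_NR [ 338.2 -284.5] [ 335.9 -289. ] tri [ 335.9 -287.7    7.8]
board_NL [429.3 266.8] [425.1 260.3] tri [425.8 264.7   6.3]
plate1 [ 454.5 -205.3] [ 450.3 -211. ] tri [ 451.3 -209.4   18.9]
plate2 [465.6 -73.4] [459.7 -82.9] tri [460.9 -79.1  17. ]
plate3 [568.2 -85.3] [570.2 -92. ] tri [568.4 -88.7  20.1]
plate4 [ 565.6 -206.3] [ 555.4 -220.5] tri [ 558.9 -216.6   14.1]
h1 [ 466.4 -194.4] [ 465.7 -195.7] tri [ 465.8 -195.3   21.4]
h2 [474.3 -94. ] [473.9 -94.9] tri [473.9 -94.5  21.6]
h3 [ 554.2 -100.6] [ 553.9 -101.3] tri [ 554.  -101.    21.7]
h4 [ 547.5 -200.2] [ 545.1 -201.1] tri [ 546.3 -201.1   21.1]
line_far [630.   46.9] [627.7  44.7] tri [628.7  45.7   8.5]
line_near [399.6  83.1] [400.2  82.4] tri [399.9  83.    9.9]
knobtop [509.2 192.2] [509.9 190.6] tri [509.5 191.7  75.7]
sknobtop [604.6 174.6] [603.4 170.4] tri [603.7 173.   64.2]
bolt [400.4 -16.6] [407.4 -12.8] tri [405.3 -13.7  23.2]
washer [453.8  81.2] [451.1  76.9] tri [451.6  79.2  12.6]
```

The crop shows the right objects: bare aluminium plate with four dark holes, and the larger grey weight with its knob at scene (434,285). The two views agree to 1–4 mm, with heights of 21.5 mm for the plate top and 75.7 mm for the knob top. The fence is yawed −9.25° and the plate −4.6°. The lead edge is about 145 mm short of the line. Next I close the fingers and go to the plate's near side.

{"api": "apply_moves", "payload": {"targets": [[1,[19.6,-60.8,-12],16],[1,[19.6,-60.8,-12],16],[1,[19.6,-60.8,-12],16],[1,[19.6,-60.8,-12],16],[1,[19.6,-60.8,-12],16],[1,[19.6,-60.8,-12],16],[1,[19.6,-60.8,-12],16],[1,[19.6,-60.8,-12],16],[1,[19.6,-60.8,-12],16],[1,[19.6,-60.8,-12],16]]}}

```text
clock: 1.25
tool_pos: [0.3727, 0.0125, 0.3136]
ee_rot: [0.0, 0.762, 0.648, 0.0]
force: [1.7, 1.3, -0.4]
opening: 0.0003
```

{"api": "apply_moves", "payload": {"targets": [[1,[4.7,-14.6,-5],0],[1,[4.7,-14.6,-5],0],[1,[4.7,-14.6,-5],0],[1,[4.7,-14.6,-8],0],[1,[4.7,-14.6,-10],0],[1,[4.7,-14.6,-12],0],[1,[4.7,-14.6,-12.7],0],[1,[4.7,-14.6,-12.7],0],[1,[4.7,-14.6,-12.7],0]]}}

```text
clock: 2.15
tool_pos: [0.4199, -0.1335, 0.1873]
ee_rot: [0.001, 0.762, 0.648, 0.0]
force: [0.5, -0.1, 0.0]
opening: -0.0004
```

Run:
```python
from h import *
st=arm.sense()
for k in('tool_pos','force','joint_vel'): print(k,np.round(st[k],4))
s=snap('side','s1.png');cv2.imwrite('pics/s1c.png',cv2.resize(s['frame'][140:360,240:450],None,fx=2.7,fy=2.7))
snap('wrist','w1.png')
```

```text
tool_pos [ 0.4199 -0.1335  0.1873]
force [ 0.5158 -0.0588  0.0145]
joint_vel [ 0.0009 -0.0091  0.0059 -0.0009 -0.0003 -0.001 ]
```

View pics/s1c.png

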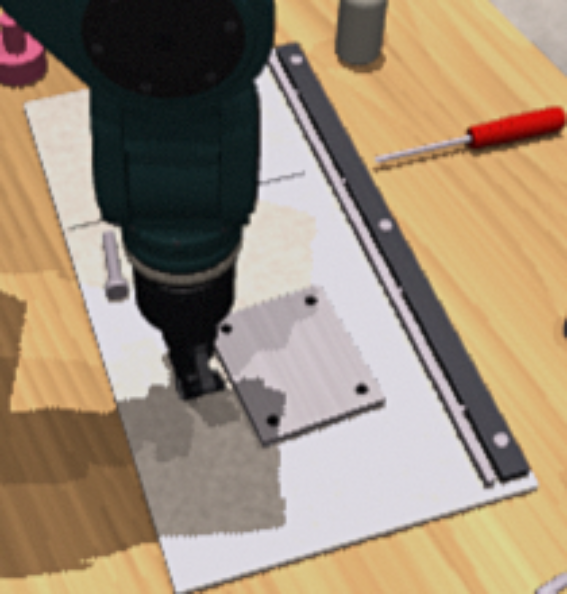

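View pics/w1.png

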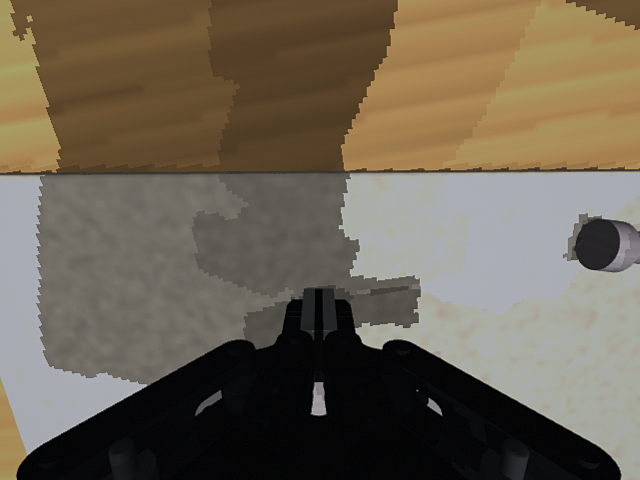

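The side view shows the fingertips at crop (200,385), just short of the middle of the plate's near side. I push toward the fence slowly.

{"api": "apply_moves", "payload": {"targets": [[1,[0.3,-0.05,0],0],[1,[0.6,-0.1,0],0],[1,[0.9,-0.15,0],0],[1,[1.2,-0.2,0],0],[1,[1.5,-0.24,0],0],[1,[1.8,-0.29,0],0],[1,[2.1,-0.34,0],0],[1,[2.4,-0.39,0],0],[1,[2.7,-0.44,0],0],[1,[3.0,-0.49,0],0]]}}

```text
clock: 3.25
tool_pos: [0.45, -0.1384, 0.1873]
ee_rot: [0.001, 0.762, 0.648, 0.0]
force: [-2.9, 1.6, 2.2]
opening: -0.0002
```

Run:
```python
from m import *
L=np.array([658.4,41.]);ex=np.array([.987,-.161]);ey=np.array([.161,.987])
def f(p): d=p[:2]*1000-L; return np.round([d@ex,d@ey],1)
for n,c,z in [('scene',(64,84),.022),('scene',(255,300),.022),('scene',(438,503),.022),('side',(491,484),.022),('side',(267,54),.022),('side',(380,275),.022),('scene',(52,90),.022),('scene',(250,322),.022),('side',(522,470),.022),('side',(297,45),.022)]:
    print(n,c,f(ray(S[n],*px(n,c),z)))
st=arm.sense();print(np.round(st['force'],2))
s=S['side'];cv2.imwrite('pics/s2c.png',cv2.resize(s['frame'][200:330,300:450],None,fx=5,fy=5,interpolation=cv2.INTER_CUBIC)[:600,:750])
```

```text
scene (64, 84) [  -6.1 -359.5]
scene (255, 300) [ -6.3 -32.1]
scene (438, 503) [ -8.1 177.8]
side (491, 484) [  -9.  -370.1]
side (267, 54) [-12.5 162.3]
side (380, 275) [ -12.3 -149.3]
scene (52, 90) [   6.  -355.8]
scene (250, 322) [  7.2 -14.2]
side (522, 470) [  19.5 -366.1]
side (297, 45) [ 22.  166.2]
[-0.14  0.77 -0.72]
```

View pics/s2c.png

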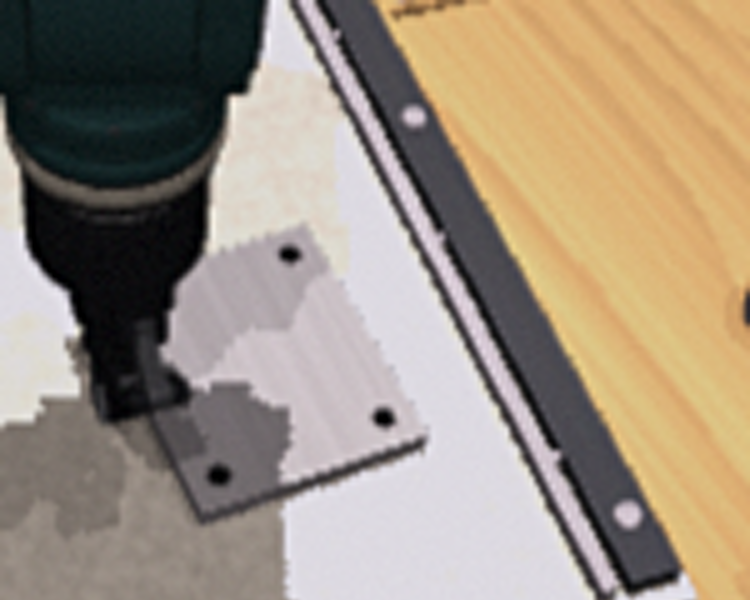

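The side view shows the finger in contact and a gap to the strip of roughly 30 mm or more. I advance 20 mm.

{"api": "apply_moves", "payload": {"targets": [[1,[0.2,-0.03,0],0],[1,[0.4,-0.06,0],0],[1,[0.6,-0.1,0],0],[1,[0.8,-0.13,0],0],[1,[1.0,-0.16,0],0],[1,[1.2,-0.2,0],0],[1,[1.4,-0.23,0],0],[1,[1.6,-0.26,0],0],[1,[1.8,-0.29,0],0],[1,[2.0,-0.32,0],0]]}}

```text
clock: 4.35
tool_pos: [0.4705, -0.1418, 0.1874]
ee_rot: [0.001, 0.762, 0.648, 0.0]
force: [-3.0, 0.3, 0.5]
opening: 0.0001
```

Run:
```python
from h import *
st=arm.sense();print(np.round(st['force'],2))
s=snap('side');cv2.imwrite('pics/s3c.png',cv2.resize(s['frame'][200:320,300:450],None,fx=5,fy=5,interpolation=cv2.INTER_CUBIC))
```

```text
[-3.04  0.34  0.48]
```

View pics/s3c.png

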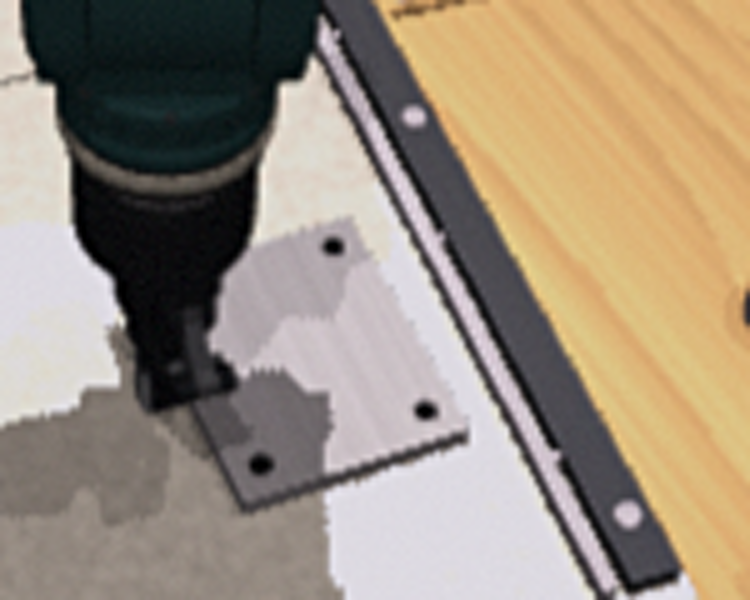

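Steady sliding takes about 3 N. The trailing corner at crop (467,437) is still about 20 mm from the strip, so I go 12 mm further and then slow down.

{"api": "apply_moves", "payload": {"targets": [[1,[0.2,-0.03,0],0],[1,[0.4,-0.06,0],0],[1,[0.6,-0.1,0],0],[1,[0.8,-0.13,0],0],[1,[1.0,-0.16,0],0],[1,[1.2,-0.2,0],0]]}}

```text
clock: 5.0
tool_pos: [0.4829, -0.1438, 0.1874]
ee_rot: [0.001, 0.762, 0.648, 0.001]
force: [-2.0, 1.0, -1.4]
opening: -0.0003
```

{"api": "apply_moves", "payload": {"targets": [[1,[0.1,-0.02,0],0],[1,[0.2,-0.03,0],0],[1,[0.3,-0.05,0],0],[1,[0.4,-0.06,0],0]]}}

```text
clock: 5.4
tool_pos: [0.487, -0.1444, 0.1874]
ee_rot: [0.001, 0.762, 0.648, 0.001]
force: [-2.4, -0.2, 0.4]
opening: -0.0
```

Run:
```python
from h import *
st=arm.sense();print(np.round(st['force'],2))
s=snap('side');cv2.imwrite('pics/s4c.png',cv2.resize(s['frame'][200:320,300:450],None,fx=5,fy=5,interpolation=cv2.INTER_CUBIC))
```

```text
[-2.45 -0.24  0.37]
```

View pics/s4c.png

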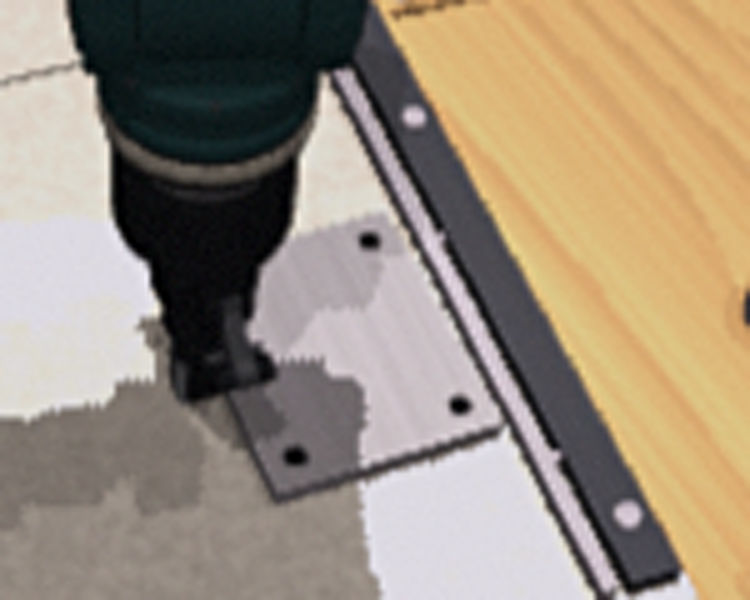

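The corner is at crop (503,430), about 4 mm from the strip. From here I feel in with 0.5 mm rows.

{"api": "apply_moves", "payload": {"targets": [[1,[0.05,-0.01,0],0],[1,[0.1,-0.02,0],0],[1,[0.15,-0.02,0],0],[1,[0.2,-0.03,0],0],[1,[0.25,-0.04,0],0]]}}

```text
clock: 5.95
tool_pos: [0.4896, -0.1449, 0.1874]
ee_rot: [0.001, 0.762, 0.648, 0.001]
force: [-2.2, 1.3, 0.7]
opening: 0.0004
```

{"api": "apply_moves", "payload": {"targets": [[1,[0.05,-0.01,0],0],[1,[0.1,-0.02,0],0],[1,[0.15,-0.02,0],0],[1,[0.2,-0.03,0],0]]}}

```text
clock: 6.35
tool_pos: [0.4917, -0.1452, 0.1874]
ee_rot: [0.001, 0.762, 0.648, 0.001]
force: [-2.9, 0.6, -0.2]
opening: -0.0
```

{"api": "apply_moves", "payload": {"targets": [[1,[0.05,-0.01,0],0],[1,[0.1,-0.02,0],0]]}}

```text
clock: 6.55
tool_pos: [0.4923, -0.1452, 0.1873]
ee_rot: [0.001, 0.762, 0.648, 0.0]
force: [-7.1, 3.0, 3.9]
opening: -0.0002
```

{"api": "apply_moves", "payload": {"targets": [[1,[0.05,-0.01,0],0]]}}

```text
clock: 6.65
tool_pos: [0.4924, -0.1451, 0.1873]
ee_rot: [0.0, 0.762, 0.648, -0.0]
force: [-4.8, -0.3, 3.7]
opening: 0.0002
```

Run:
```python
from h import *
st=arm.sense();print(np.round(st['force'],2),np.round(st['tool_pos'],4))
s=snap('side');cv2.imwrite('pics/s5c.png',cv2.resize(s['frame'][200:320,300:450],None,fx=5,fy=5,interpolation=cv2.INTER_CUBIC))
```

```text
[-4.78 -0.29  3.72] [ 0.4924 -0.1451  0.1873]
```

View pics/s5c.png

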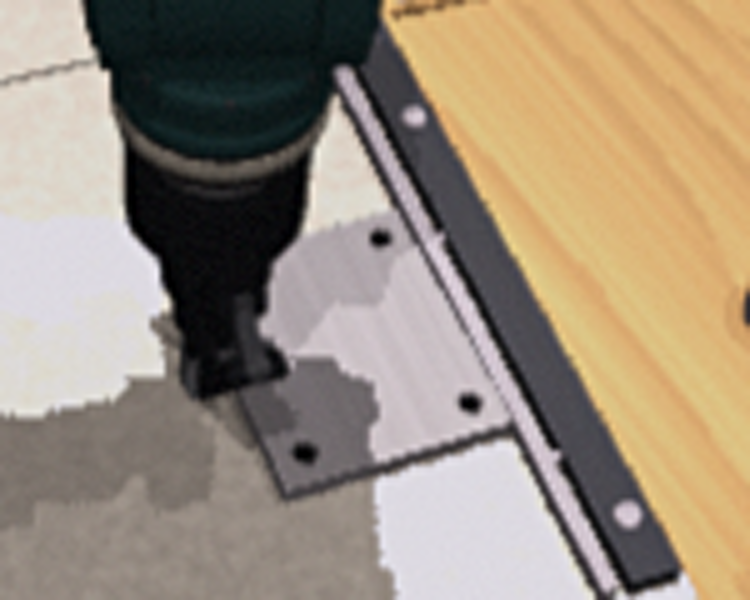

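{"api": "apply_moves", "payload": {"targets": [[1,[0.05,-0.01,0],0],[1,[0.1,-0.02,0],0]]}}

```text
clock: 6.9
tool_pos: [0.4928, -0.1451, 0.1872]
ee_rot: [-0.0, 0.762, 0.648, -0.001]
force: [-8.5, 1.2, 6.3]
opening: -0.0
```

{"api": "apply_moves", "payload": {"targets": [[1,[0.1,-0.02,0],0],[1,[0.1,-0.02,0],0]]}}

```text
clock: 7.1
tool_pos: [0.4932, -0.1451, 0.1871]
ee_rot: [-0.001, 0.762, 0.648, -0.001]
force: [-8.0, 1.9, 5.1]
opening: 0.0
```

{"api": "apply_moves", "payload": {"targets": [[1,[0.1,-0.02,0],0],[1,[0.12,-0.02,0],0],[1,[0.13,-0.02,0],0]]}}

```text
clock: 7.4
tool_pos: [0.4938, -0.145, 0.1871]
ee_rot: [-0.002, 0.762, 0.648, -0.002]
force: [-9.6, 2.0, 6.5]
opening: -0.0004
```

Run:
```python
from m import *
st=arm.sense();print(np.round(st['force'],2),np.round(st['tool_pos'],4))
for n,(y0,y1,x0,x1) in {'side':(200,320,300,450),'scene':(180,280,220,380)}.items():
    cv2.imwrite(f'pics/{n}6c.png',cv2.resize(S[n]['frame'][y0:y1,x0:x1],None,fx=5,fy=5,interpolation=cv2.INTER_CUBIC))
```

```text
[-9.    1.79  6.75] [ 0.4938 -0.145   0.1871]
```

View pics/side6c.png

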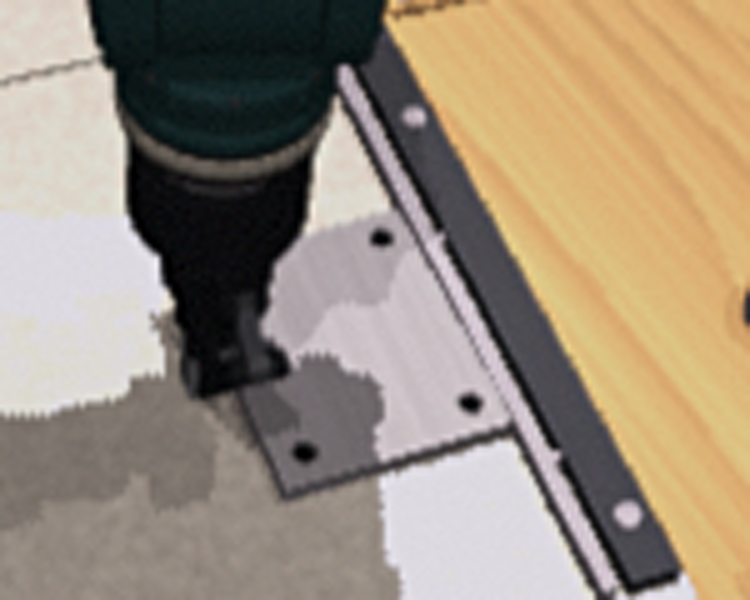

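View pics/scene6c.png

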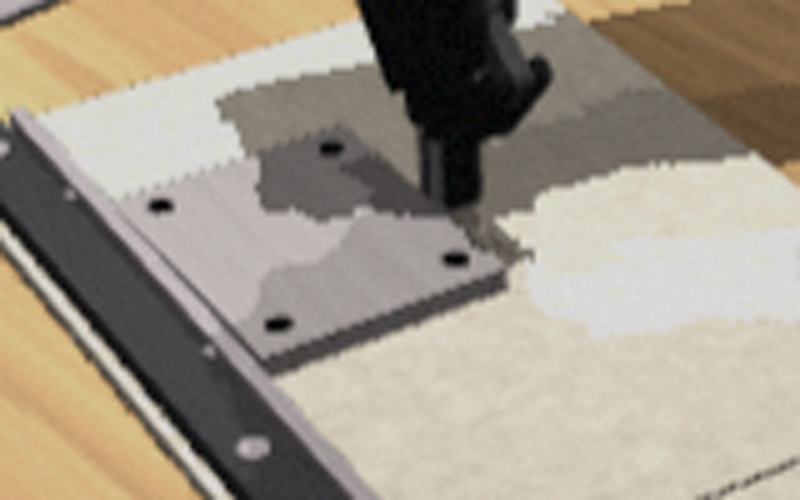

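Both views show the plate's long side flush on the strip: scene crop (120,200)–(262,365) with no gap at either end. I hold the press for a second at about 10 N total, of which about 3 N is friction.

{"api": "apply_moves", "payload": {"targets": [[1,[0.09,-0.015,0],0],[1,[0.09,-0.015,0],0],[1,[0.09,-0.015,0],0],[1,[0.09,-0.015,0],0],[1,[0.09,-0.015,0],0]]}}

```text
clock: 8.0
tool_pos: [0.4941, -0.1449, 0.187]
ee_rot: [-0.002, 0.762, 0.648, -0.002]
force: [-7.8, 1.0, 5.2]
opening: -0.0003
```

{"api": "apply_moves", "payload": {"targets": [[1,[0.09,-0.015,0],0],[1,[0.09,-0.015,0],0],[1,[0.09,-0.015,0],0],[1,[0.09,-0.015,0],0],[1,[0.09,-0.015,0],0]]}}

```text
clock: 8.5
tool_pos: [0.4944, -0.1449, 0.187]
ee_rot: [-0.003, 0.762, 0.648, -0.003]
force: [-6.2, 1.4, 4.9]
opening: -0.0002
```

{"api": "apply_moves", "payload": {"targets": [[1,[0.12,-0.02,0],0],[1,[0.15,-0.025,0],0],[1,[0.17,-0.03,0],0]]}}

```text
clock: 8.8
tool_pos: [0.4952, -0.1448, 0.1869]
ee_rot: [-0.004, 0.762, 0.648, -0.003]
force: [-10.3, 3.0, 7.9]
opening: 0.0001
```

{"api": "apply_moves", "payload": {"targets": [[1,[0.14,-0.02,0],0],[1,[0.16,-0.03,0],0],[1,[0.18,-0.03,0],0],[1,[0.19,-0.03,0],0]]}}

```text
clock: 9.2
tool_pos: [0.4961, -0.1446, 0.1867]
ee_rot: [-0.005, 0.762, 0.648, -0.004]
force: [-10.1, 2.6, 7.3]
opening: -0.0001
```

{"api": "apply_moves", "payload": {"targets": [[1,[0.14,-0.02,0],0],[1,[0.15,-0.025,0],0],[1,[0.17,-0.03,0],0],[1,[0.18,-0.03,0],0],[1,[0.2,-0.03,0],0]]}}

```text
clock: 9.7
tool_pos: [0.4969, -0.1444, 0.1865]
ee_rot: [-0.006, 0.762, 0.648, -0.005]
force: [-12.6, 2.2, 10.1]
opening: 0.0001
```

{"api": "apply_moves", "payload": {"targets": [[1,[0.14,-0.02,0],0],[1,[0.15,-0.025,0],0],[1,[0.17,-0.03,0],0],[1,[0.18,-0.03,0],0],[1,[0.2,-0.03,0],0]]}}

```text
clock: 10.2
tool_pos: [0.4978, -0.1443, 0.1864]
ee_rot: [-0.008, 0.762, 0.648, -0.006]
force: [-12.1, 3.1, 9.2]
opening: 0.0001
```

Held at 10–12.6 N for 1.4 s, so the plate is home. I back off, lift, and measure the plate.

{"api": "apply_moves", "payload": {"targets": [[1,[-0.1,0.02,0],0],[1,[-0.5,0.08,0],0],[1,[-3,0.5,0],0],[1,[-3,0.5,4],0],[1,[-3,-5,6],0],[1,[-3,-10,8],0],[1,[-3,-14,8],0],[1,[-3,-15,8],0]]}}

```text
clock: 11.0
tool_pos: [0.4679, -0.2987, 0.2674]
ee_rot: [-0.006, 0.763, 0.647, -0.006]
force: [0.3, 0.7, 0.2]
opening: 0.0005
```

```bash
cat > plate.py <<'E'
from m import *
L=np.array([658.4,41.]);ex=np.array([.987,-.161]);ey=np.array([.161,.987])
def f(p): d=np.array(p)[:2]-L; return np.round([d@ex,d@ey],1)
def blobs(n,thr=60):
    # dark hole blobs on the board region
    g=cv2.cvtColor(S[n]['frame'],cv2.COLOR_BGR2GRAY)
    k,lab,st,c=cv2.connectedComponentsWithStats((g<thr).astype(np.uint8))
    out=[]
    for i in range(1,k):
        if 6<=st[i,4]<=60 and st[i,2]<14 and st[i,3]<12:
            p=ray(S[n],*c[i],.022)*1000; q=f(p)
            if -150<q[0]<-12 and -330<q[1]<60: out.append((np.round(p[:2],1),q,st[i,4]))
    return out
if __name__=='__main__':
    st=arm.sense();print(st['clock'],np.round(st['force'],2),np.round(st['tool_pos'],4),np.round(st['ee_rot'],3))
    for n in S:
        for o in blobs(n): print(n,*o)
        cv2.imwrite(f'pics/{n}_p{int(st["clock"]*100)}.png',S[n]['frame'])
E
python3 plate.py
```

```text
11.1 [ 0.65  0.42 -0.98] [ 0.4676 -0.296   0.2663] [-0.007  0.763  0.647 -0.006]
scene [ 513.1 -201.5] [-104.4 -262.7] 7
scene [ 591.7 -213.8] [ -24.8 -262.3] 7
scene [ 528.3 -102.1] [-105.4 -162.2] 10
scene [ 606.9 -115.1] [ -25.7 -162.4] 9
side [ 526.5 -103. ] [-107.  -163.4] 6
```

```bash
cat > tip.py <<'E'
from h import *
from scipy.spatial.transform import Rotation as R
st=arm.sense();w,x,y,z=st['ee_rot'];r=R.from_quat([x,y,z,w]).as_matrix()
print(st['clock'],'tip',np.round((np.array(st['tool_pos'])+r@[0,0,.173])*1000,1),'xdir',np.round(r[:,0],4),'z',np.round(r[:,2],4),'F',np.round(st['force'],2))
E
python3 tip.py
```

```text
11.1 tip [ 464.5 -295.3   93.3] xdir [1.630e-01 9.866e-01 9.000e-04] z [-0.018   0.0039 -0.9998] F [ 0.65  0.42 -0.98]
```

{"api": "apply_moves", "payload": {"targets": [[1,[7.2,3.9,-2],0],[1,[7.2,3.9,-4],0],[1,[7.2,3.9,-6],0],[1,[7.2,3.9,-7.9],0],[1,[7.2,3.9,-7.9],0],[1,[7.2,3.9,-7.9],0]]}}

```text
clock: 11.7
tool_pos: [0.5395, -0.256, 0.1876]
ee_rot: [-0.008, 0.762, 0.647, -0.006]
force: [-0.4, -0.5, 0.4]
opening: 0.0001
```

```bash
python3 tip.py
python3 - <<'E'
from h import *
s=snap('scene');cv2.imwrite('pics/s7c.png',cv2.resize(s['frame'][180:280,210:370],None,fx=5,fy=5,interpolation=cv2.INTER_CUBIC))
E
```

```text
11.7 tip [ 536.3 -255.2   14.6] xdir [0.1622 0.9868 0.0013] z [-0.0186  0.0044 -0.9998] F [-0.35 -0.46  0.4 ]
```

View pics/s7c.png

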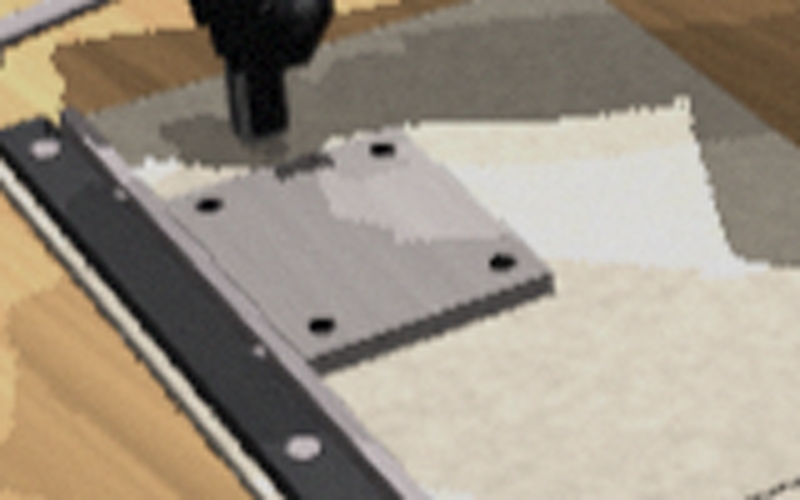

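The scene crop shows the fingertips at (262,135), behind the middle of the trailing edge, with the plate flush on the strip. I push along the fence with a slight bias into it.

{"api": "apply_moves", "payload": {"targets": [[1,[0.07,0.4,0],0],[1,[0.13,0.8,0],0],[1,[0.2,1.2,0],0],[1,[0.26,1.6,0],0],[1,[0.33,2.0,0],0],[1,[0.4,2.4,0],0],[1,[0.46,2.8,0],0],[1,[0.53,3.2,0],0],[1,[0.6,3.6,0],0],[1,[0.66,4.0,0],0]]}}

```text
clock: 12.75
tool_pos: [0.5462, -0.2161, 0.1881]
ee_rot: [-0.007, 0.762, 0.647, -0.006]
force: [-1.4, -3.4, 0.2]
opening: 0.0004
```

```bash
python3 tip.py; python3 plate.py
```

```text
12.75 tip [ 543.1 -215.5   15.1] xdir [1.626e-01 9.867e-01 6.000e-04] z [-0.018   0.0036 -0.9998] F [-1.38 -3.43  0.24]
12.85 [0.59 0.02 0.45] [ 0.5463 -0.2158  0.1881] [-0.007  0.762  0.647 -0.005]
scene [ 545.4 -182.3] [ -75.6 -238.6] 13
scene [ 595.4 -197. ] [ -23.9 -245. ] 8
scene [531.6 -85.4] [-104.8 -145.1] 8
scene [609.7 -98.7] [ -25.6 -145.7] 11
side [529.5 -85.9] [-106.8 -146. ] 9
side [ 513.5 -185.2] [-106.6 -246.6] 10
side [ 597.3 -251.7] [ -13.2 -298.7] 11
side [ 592.2 -281.9] [ -13.3 -329.3] 10
```

{"api": "apply_moves", "payload": {"targets": [[1,[0.08,0.5,0],0],[1,[0.16,1.0,0],0],[1,[0.25,1.5,0],0],[1,[0.33,2.0,0],0],[1,[0.41,2.5,0],0],[1,[0.5,3.0,0],0],[1,[0.58,3.5,0],0],[1,[0.66,4.0,0],0],[1,[0.74,4.5,0],0],[1,[0.82,5.0,0],0]]}}

```text
clock: 13.85
tool_pos: [0.5545, -0.1654, 0.188]
ee_rot: [-0.007, 0.762, 0.647, -0.005]
force: [-3.3, -2.7, 0.2]
opening: 0.0002
```

```bash
python3 tip.py; python3 plate.py
```

```text
13.85 tip [ 551.4 -164.6   15.1] xdir [0.162  0.9868 0.0012] z [-0.0179  0.0042 -0.9998] F [-3.26 -2.69  0.2 ]
13.95 [-0.32 -0.83  0.12] [ 0.5546 -0.1651  0.1881] [-0.008  0.762  0.648 -0.005]
scene [ 523.7 -134. ] [-104.8 -194.4] 7
scene [ 602.4 -146.4] [ -25.1 -194. ] 9
scene [538.7 -35.5] [-105.9  -94.8] 10
scene [617.6 -47.5] [-26.  -93.9] 14
side [537.2 -34.8] [-107.4  -94.3] 8
side [ 521.7 -134.2] [-106.7 -194.9] 9
side [ 601.5 -227.3] [ -13. -274.] 9
```

{"api": "apply_moves", "payload": {"targets": [[1,[0.08,0.5,0],0],[1,[0.16,1.0,0],0],[1,[0.25,1.5,0],0],[1,[0.33,2.0,0],0],[1,[0.41,2.5,0],0],[1,[0.5,3.0,0],0],[1,[0.58,3.5,0],0],[1,[0.66,4.0,0],0],[1,[0.74,4.5,0],0],[1,[0.82,5.0,0],0]]}}

```text
clock: 14.95
tool_pos: [0.5628, -0.1146, 0.188]
ee_rot: [-0.008, 0.762, 0.648, -0.005]
force: [-2.5, -2.9, 1.1]
opening: 0.0003
```

```bash
python3 tip.py; python3 plate.py;  python3 - <<'E'
from h import *
s=snap('scene');cv2.imwrite('pics/s8c.png',cv2.resize(s['frame'][200:310,260:420],None,fx=5,fy=5,interpolation=cv2.INTER_CUBIC))
E
```

```text
14.95 tip [ 559.7 -113.8   15.1] xdir [0.1614 0.9869 0.0019] z [-0.0177  0.0048 -0.9998] F [-2.5  -2.92  1.06]
15.05 [-0.94 -0.26  0.38] [ 0.5629 -0.1143  0.1881] [-0.008  0.762  0.648 -0.005]
scene [531. -83.] [-105.8 -142.9] 9
scene [561.6 -82.9] [ -75.6 -137.8] 14
scene [610.8 -95.4] [ -25.  -142.3] 11
scene [546.4  15.3] [-106.4  -43.4] 12
scene [625.8   3.1] [-26.1 -42.6] 13
side [545.4  16.6] [-107.6  -42.2] 6
side [530.2 -82.9] [-106.6 -142.9] 9
side [ 518. -100.] [-115.8 -161.8] 9
```

View pics/s8c.png

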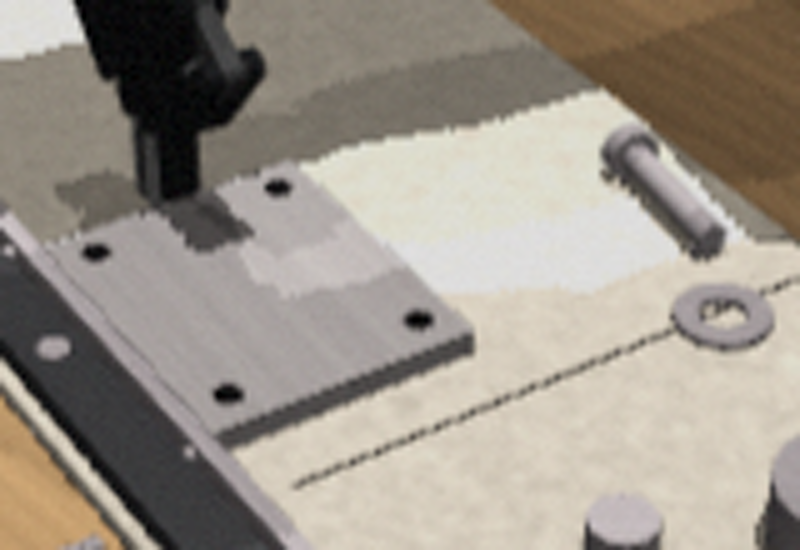

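```bash
cat > gap.py <<'E'
from plate import *
def gap(e,l,off,n='scene'):
    P=lambda c: (ray(S[n],(c[0]+.5)/5-.5+off[0],(c[1]+.5)/5-.5+off[1],.010)*1000)[:2]
    a,b=P(l[0]),P(l[1]);d=(a-b)/np.linalg.norm(a-b);nn=np.array([-d[1],d[0]])
    if nn[1]<0: nn=-nn
    print('line dir deg',np.degrees(np.arctan2(d[1],d[0])),'edge dist',[np.round((P(p)-a)@nn,2) for p in e])
E
python3 - <<'E'
from gap import *
gap([(222,447),(350,400),(474,352)],[(297,486),(672,333)],(260,200))
E
```

```text
line dir deg -9.083262280621229 edge dist [np.float64(-31.63), np.float64(-29.9), np.float64(-29.35)]
```

{"api": "apply_moves", "payload": {"targets": [[1,[0.06,0.4,0],0],[1,[0.13,0.8,0],0],[1,[0.2,1.2,0],0],[1,[0.26,1.6,0],0],[1,[0.33,2.0,0],0],[1,[0.36,2.2,0],0]]}}

```text
clock: 15.8
tool_pos: [0.5666, -0.0925, 0.1881]
ee_rot: [-0.008, 0.762, 0.648, -0.005]
force: [-1.6, -1.8, -0.7]
opening: -0.0001
```

```bash
python3 tip.py; python3 plate.py;  python3 - <<'E'
from h import *
s=snap('scene');cv2.imwrite('pics/s9c.png',cv2.resize(s['frame'][210:310,270:430],None,fx=5,fy=5,interpolation=cv2.INTER_CUBIC))
s=snap('side');cv2.imwrite('pics/s9d.png',cv2.resize(s['frame'][180:290,270:430],None,fx=5,fy=5,interpolation=cv2.INTER_CUBIC))
E
```

```text
15.8 tip [563.6 -91.6  15.1] xdir [0.1608 0.987  0.0025] z [-0.0171  0.0053 -0.9998] F [-1.6  -1.83 -0.72]
15.9 [-0.7  -0.74  0.29] [ 0.5666 -0.0926  0.1881] [-0.008  0.762  0.648 -0.005]
scene [535.2 -60.7] [-105.3 -120.2] 7
scene [566.4 -61. ] [ -74.4 -115.5] 15
scene [613.8 -73.2] [ -25.7 -119.9] 12
scene [550.4  38.5] [-106.2  -19.9] 12
scene [629.2  25.8] [-26.3 -19.7] 15
side [548.9  39.1] [-107.8  -19.6] 6
side [533.9 -60.8] [-106.5 -120.5] 9
```

View pics/s9c.png

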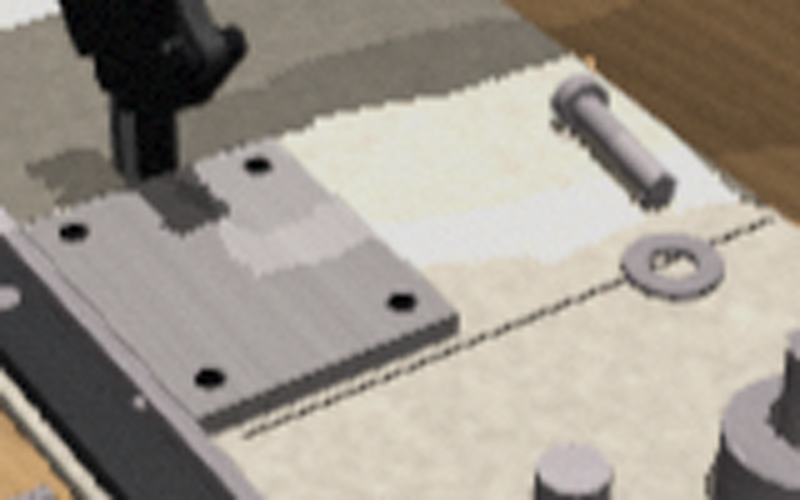

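View pics/s9d.png

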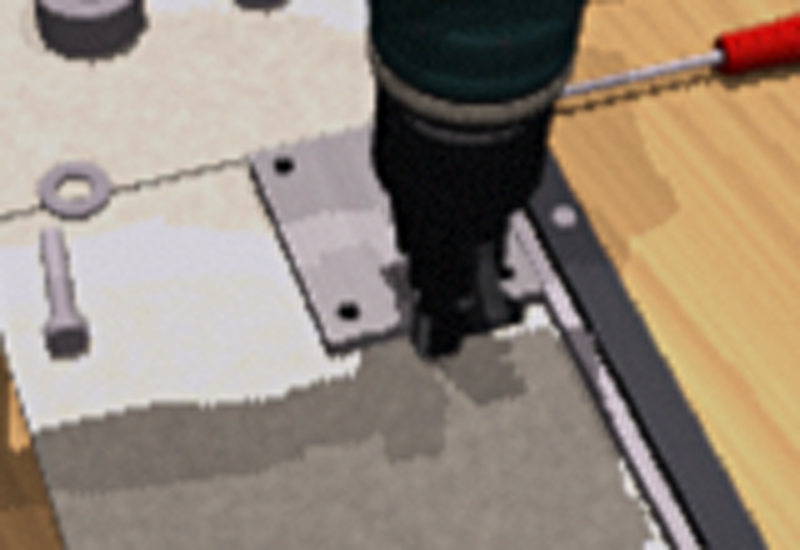

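Run:
```python
from gap import *
gap([(207,431),(330,383),(459,334)],[(245,436),(620,283)],(270,210))
g=cv2.cvtColor(S['scene']['frame'],cv2.COLOR_BGR2GRAY)
for u in (325,335,345,355,360): print(u,list(enumerate(g[270:302,u],270)) if 0 else (270,g[270:302,u].tolist()))
```

```text
line dir deg -9.073674020932 edge dist [np.float64(-9.17), np.float64(-8.38), np.float64(-6.87)]
325 (270, [165, 165, 161, 164, 163, 165, 164, 164, 162, 163, 164, 165, 167, 166, 163, 160, 147, 100, 68, 77, 72, 108, 177, 177, 110, 172, 214, 209, 212, 214, 209, 206])
335 (270, [163, 161, 164, 164, 163, 166, 162, 164, 168, 168, 168, 169, 146, 99, 77, 78, 79, 109, 177, 169, 87, 170, 207, 211, 210, 209, 208, 206, 208, 211, 209, 208])
345 (270, [166, 165, 166, 165, 167, 169, 163, 166, 143, 94, 76, 78, 75, 101, 173, 180, 155, 203, 204, 213, 217, 215, 209, 207, 207, 204, 206, 207, 209, 206, 205, 206])
355 (270, [160, 166, 168, 165, 143, 96, 75, 73, 79, 151, 203, 162, 150, 211, 207, 207, 208, 204, 205, 205, 206, 202, 202, 204, 205, 206, 207, 207, 215, 214, 207, 205])
360 (270, [197, 177, 142, 87, 75, 74, 80, 150, 204, 154, 137, 206, 202, 206, 207, 205, 203, 201, 204, 204, 206, 202, 199, 200, 203, 202, 202, 204, 203, 202, 206, 206])
```

```bash
cat > gap2.py <<'E'
from gap import *
def edges(us,r0=None,show=True):
    g=cv2.cvtColor(S['scene']['frame'],cv2.COLOR_BGR2GRAY).astype(float)
    out=[]
    for u in us:
        # expected line row from fence calibration
        col=g[:,u]
        # bottom of dark face: scan
        vs=[v for v in range(255,305) if col[v]<95 and col[v+1]<95 and col[v-1]<95]
        if not vs: continue
        v=max(vs)+1
        hi=195.;lo=75.
        # accumulate darkness from v until brightness>165
        e=v+.5 ; frac=(hi-col[v+1])/(hi-lo); e=v+.5+max(0,min(1,frac)) 
        w0=int(np.ceil(e+.5)); seg=np.clip(205-col[w0:w0+6],0,None); 
        l=(np.arange(w0,w0+6)*seg).sum()/max(seg.sum(),1)
        pe=ray(S['scene'],u,e,.010)*1000; pl=ray(S['scene'],u,l,.010)*1000
        out.append(((pl-pe)[:2]@ey))
        if show: print(u,round(e,2),round(l,2),'gap edge->line centre mm',round(out[-1],2),'seg',seg.astype(int))
    print('median',np.median(out))
E
python3 - <<'E'
from gap2 import *
edges(range(318,362,4))
E
```

```text
318 294.26 295.94 gap edge->line centre mm 3.79 seg [34 20 29  0  0  0]
322 292.31 294.72 gap edge->line centre mm 5.47 seg [39 32 96 43  4  0]
326 290.93 293.45 gap edge->line centre mm 5.7 seg [ 9 50 64  0  0  0]
330 289.18 291.82 gap edge->line centre mm 6.0 seg [ 25  36 119  40   0   2]
334 287.27 289.83 gap edge->line centre mm 5.86 seg [32  0 39 44  0  0]
338 285.94 288.42 gap edge->line centre mm 5.69 seg [10 43 56  0  0  0]
342 284.21 286.73 gap edge->line centre mm 5.8 seg [ 29  41 114  38   0   0]
346 282.86 285.55 gap edge->line centre mm 6.21 seg [ 5 37 48  1  2  0]
350 281.18 283.23 gap edge->line centre mm 4.77 seg [22 27 43  0  0  0]
354 279.19 281.79 gap edge->line centre mm 6.05 seg [ 25  35 113  37   0   1]
358 277.92 280.33 gap edge->line centre mm 5.64 seg [17 50 58  0  0  0]
median 5.701983496650999
```

{"api": "apply_moves", "payload": {"targets": [[1,[0.03,0.2,0],0],[1,[0.06,0.35,0],0],[1,[0.07,0.42,0],0]]}}

```text
clock: 16.5
tool_pos: [0.5673, -0.0888, 0.1881]
ee_rot: [-0.007, 0.762, 0.648, -0.005]
force: [-1.7, -1.5, -0.7]
opening: 0.0001
```

```bash
python3 tip.py; python3 plate.py;  python3 - <<'E'
from gap2 import *
edges(range(318,370,4))
s=S['scene'];cv2.imwrite('pics/s10c.png',cv2.resize(s['frame'][250:310,300:400],None,fx=8,fy=8,interpolation=cv2.INTER_CUBIC))
g=cv2.cvtColor(s['frame'],cv2.COLOR_BGR2GRAY)
for u in (330,342,354,362): print(u,g[272:300,u].tolist())
E
```

```text
16.5 tip [564.3 -87.9  15.1] xdir [0.1613 0.9869 0.0024] z [-0.017   0.0052 -0.9998] F [-1.67 -1.45 -0.71]
16.6 [-0.92 -1.42 -1.1 ] [ 0.5673 -0.0887  0.1881] [-0.008  0.762  0.648 -0.005]
scene [535.9 -56.9] [-105.2 -116.4] 7
scene [566.8 -58.4] [ -74.4 -112.8] 10
scene [614.5 -69.3] [ -25.5 -116. ] 13
scene [550.6  42.2] [-106.6  -16.2] 14
scene [629.6  29. ] [-26.4 -16.5] 15
side [550.4  42.1] [-106.8  -16.3] 6
side [533.9 -57.7] [-107.  -117.5] 7
318 296.19 297.0 gap edge->line centre mm 1.81 seg [39  0  0  0  0  0]
322 295.79 297.0 gap edge->line centre mm 2.7 seg [3 0 0 0 0 0]
326 292.31 293.36 gap edge->line centre mm 2.39 seg [112  64   0   0   0   0]
330 292.73 295.71 gap edge->line centre mm 6.69 seg [0 3 3 1 0 0]
334 289.31 290.33 gap edge->line centre mm 2.32 seg [89 43  0  0  0  0]
338 288.87 295.0 gap edge->line centre mm 13.77 seg [0 0 0 0 0 3]
342 287.71 0.0 gap edge->line centre mm -1997.18 seg [0 0 0 0 0 0]
346 284.32 285.35 gap edge->line centre mm 2.36 seg [86 46  0  0  0  0]
350 283.32 284.28 gap edge->line centre mm 2.23 seg [43  0  0  0  2  1]
354 282.71 0.0 gap edge->line centre mm -1962.17 seg [0 0 0 0 0 0]
358 279.32 280.36 gap edge->line centre mm 2.41 seg [108  60   0   0   0   0]
median 2.3570277110503888
330 [164, 168, 167, 169, 168, 164, 163, 163, 164, 163, 163, 164, 164, 163, 135, 73, 76, 74, 82, 70, 84, 168, 207, 202, 202, 204, 209, 208]
342 [169, 166, 162, 162, 162, 163, 161, 165, 167, 137, 77, 77, 73, 79, 69, 90, 170, 209, 213, 213, 214, 212, 206, 206, 210, 209, 208, 207]
354 [124, 165, 162, 167, 145, 91, 76, 74, 80, 72, 90, 170, 205, 207, 205, 205, 205, 208, 206, 201, 201, 202, 207, 210, 210, 212, 215, 214]
362 [200, 154, 101, 114, 106, 106, 106, 160, 208, 208, 208, 205, 211, 211, 209, 204, 202, 206, 206, 206, 203, 202, 207, 210, 208, 208, 205, 205]
```

View pics/s10c.png

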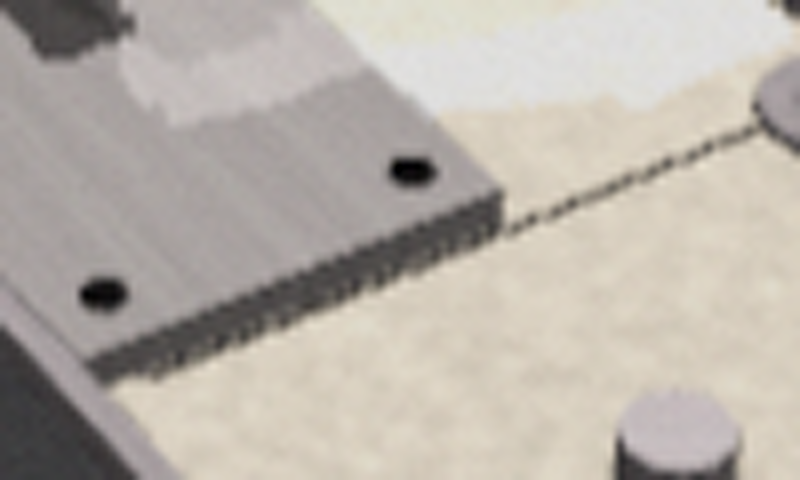

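Run:
```python
from plate import *
from scipy.ndimage import map_coordinates
for n,img in (('scene','pics/scene0.png'),('side','pics/side0.png')):
    g=cv2.cvtColor(cv2.imread(img),cv2.COLOR_BGR2GRAY).astype(float)
    ys=np.arange(-6,6.01,.1);r=[]
    for xf in range(-165,-36,3):
        uv=np.array([proj(S[n],[*( (L+xf*ex+y*ey)/1000),.010]) for y in ys])
        p=map_coordinates(g,[uv[:,1],uv[:,0]],order=1); w=np.clip(np.median(p)-12-p,0,None)
        if w.sum()>20: r.append((xf,(w*ys).sum()/w.sum()))
    r=np.array(r); k=np.polyfit(r[:,0],r[:,1],1)
    print(n,len(r),'slope deg',np.degrees(k[0]),'y at -65:',np.polyval(k,-65),'at -25',np.polyval(k,-25),'at -105',np.polyval(k,-105),'res',np.std(r[:,1]-np.polyval(k,r[:,0])))
```

```text
scene 43 slope deg 0.46735891134312585 y at -65: 0.8804631121980669 at -25 1.2067411838570197 at -105 0.5541850405391141 res 0.36334242386899696
side 43 slope deg 0.180335390394101 y at -65: 0.30686633343832614 at -25 0.4327641862481828 at -105 0.18096848062846949 res 0.6539357096650031
```

{"api": "apply_moves", "payload": {"targets": [[1,[0.02,0.1,0],0],[1,[0.03,0.18,0],0],[1,[0.035,0.21,0],0],[1,[0.035,0.21,0],0]]}}

```text
clock: 17.2
tool_pos: [0.5676, -0.0867, 0.1881]
ee_rot: [-0.008, 0.762, 0.648, -0.005]
force: [-1.9, -1.2, -0.6]
opening: -0.0001
```

```bash
python3 tip.py; python3 plate.py;  python3 - <<'E'
from gap2 import *
s=S['scene'];cv2.imwrite('pics/s11c.png',cv2.resize(s['frame'][250:310,300:400],None,fx=8,fy=8,interpolation=cv2.INTER_CUBIC))
E
```

```text
17.2 tip [564.7 -85.7  15.2] xdir [0.1611 0.9869 0.0028] z [-0.0169  0.0056 -0.9998] F [-1.92 -1.16 -0.65]
17.3 [-0.47 -0.88 -0.34] [ 0.5676 -0.0867  0.1881] [-0.008  0.762  0.648 -0.005]
scene [535.3 -54.5] [-106.1 -114.1] 8
scene [615.1 -67.1] [ -25.4 -113.7] 8
scene [551.6  44.3] [-106.   -13.9] 11
scene [630.4  31.7] [-26.2 -13.7] 15
side [549.5  43.2] [-107.8  -15.3] 6
side [534.5 -55.1] [-106.8 -114.8] 7
```

View pics/s11c.png

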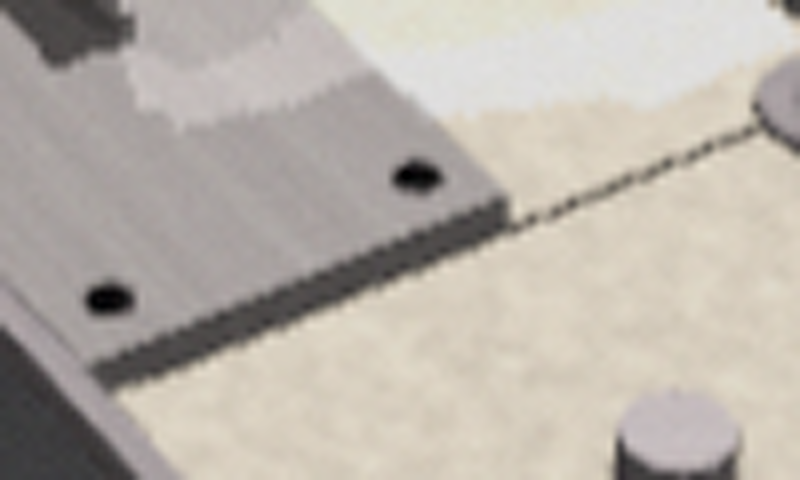

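The scene crop shows the leading edge from (110,385) to (510,230) just covering the line, which continues collinearly to the washer. By the holes, the edge is within about 0.3 mm of the line centre in both views. I retreat and check flushness.

{"api": "apply_moves", "payload": {"targets": [[1,[-0.08,-0.5,0],0],[1,[-0.5,-3,0],0],[1,[-0.5,-3,4],0],[1,[-8,-3,8],0],[1,[-16,0,8],0],[1,[-17,3,8],0],[1,[-17,3,8],0]]}}

```text
clock: 18.1
tool_pos: [0.395, -0.0559, 0.2683]
ee_rot: [-0.008, 0.762, 0.647, -0.005]
force: [-0.0, 0.4, 0.9]
opening: -0.0001
```

```bash
python3 tip.py; python3 plate.py;  python3 - <<'E'
from h import *
s=snap('side');cv2.imwrite('pics/s12d.png',cv2.resize(s['frame'][180:280,290:420],None,fx=6,fy=6,interpolation=cv2.INTER_CUBIC))
E
```

```text
18.1 tip [392.1 -54.8  95.3] xdir [0.162  0.9868 0.0033] z [-0.0171  0.0062 -0.9998] F [-0.04  0.4   0.94]
18.2 [-0.25 -0.05  0.93] [ 0.3939 -0.0548  0.2685] [-0.008  0.762  0.648 -0.005]
scene [535.3 -54.5] [-106.1 -114.1] 8
scene [615.1 -67.1] [ -25.4 -113.7] 8
scene [551.1  44.4] [-106.4  -13.9] 14
scene [630.4  31.7] [-26.2 -13.7] 13
side [549.7  43.9] [-107.8  -14.7] 7
side [613.3 -68.1] [ -26.9 -114.9] 6
side [534.5 -55.1] [-106.8 -114.8] 7
```

View pics/s12d.png

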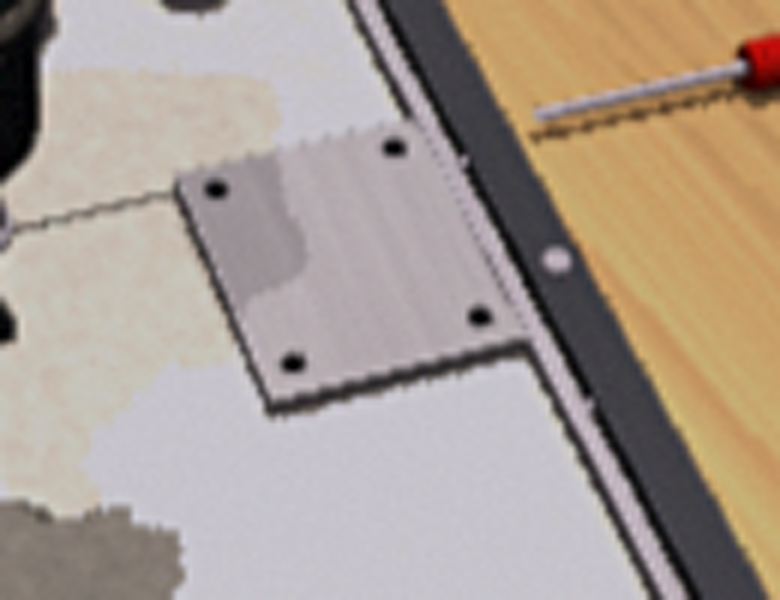

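The side crop shows the plate against the strip and its edge on the line at (178,190). I make one gentle confirming touch on the near side.

{"api": "apply_moves", "payload": {"targets": [[1,[5,3,0],0],[1,[9,5.6,0],0],[1,[11.3,5.6,-3],0],[1,[11.3,5.6,-6],0],[1,[11.3,5.6,-8],0],[1,[11.3,5.6,-8],0],[1,[11.3,5.6,-8],0]]}}

```text
clock: 18.95
tool_pos: [0.5097, -0.0003, 0.1889]
ee_rot: [-0.008, 0.762, 0.648, -0.004]
force: [-0.1, -0.9, 0.4]
opening: -0.0001
```

```bash
python3 tip.py
```

```text
18.95 tip [506.9   0.7  15.9] xdir [0.1607 0.987  0.0031] z [-0.0163  0.0058 -0.9998] F [-0.1  -0.91  0.37]
```

{"api": "apply_moves", "payload": {"targets": [[1,[0.2,-0.03,0],0],[1,[0.4,-0.06,0],0],[1,[0.55,-0.09,0],0],[1,[0.65,-0.1,0],0]]}}

```text
clock: 19.35
tool_pos: [0.5165, -0.0014, 0.1894]
ee_rot: [-0.007, 0.762, 0.648, -0.004]
force: [-0.9, 1.0, 0.0]
opening: 0.0001
```

{"api": "apply_moves", "payload": {"targets": [[1,[0.05,-0.01,0],0],[1,[0.1,-0.016,0],0]]}}

```text
clock: 19.55
tool_pos: [0.5176, -0.0016, 0.1895]
ee_rot: [-0.007, 0.762, 0.648, -0.004]
force: [0.0, 0.1, 0.5]
opening: 0.0
```

{"api": "apply_moves", "payload": {"targets": [[1,[0.05,-0.01,0],0],[1,[0.1,-0.016,0],0]]}}

```text
clock: 19.75
tool_pos: [0.5186, -0.0017, 0.1895]
ee_rot: [-0.007, 0.762, 0.648, -0.004]
force: [0.7, -0.5, 0.9]
opening: 0.0
```

{"api": "apply_moves", "payload": {"targets": [[1,[0.05,-0.01,0],0],[1,[0.1,-0.016,0],0]]}}

```text
clock: 19.95
tool_pos: [0.5195, -0.0018, 0.1895]
ee_rot: [-0.007, 0.762, 0.648, -0.004]
force: [-2.1, 0.5, 1.2]
opening: 0.0001
```

{"api": "apply_moves", "payload": {"targets": [[1,[0.05,-0.01,0],0],[1,[0.08,-0.016,0],0]]}}

```text
clock: 20.15
tool_pos: [0.5198, -0.0019, 0.1894]
ee_rot: [-0.008, 0.762, 0.648, -0.004]
force: [-6.2, 0.4, 4.0]
opening: 0.0001
```

```bash
python3 tip.py; python3 plate.py
```

```text
20.15 tip [516.9  -0.9  16.4] xdir [0.1607 0.987  0.0032] z [-0.0169  0.006  -0.9998] F [-6.18  0.37  4.03]
20.25 [-5.5   0.86  3.48] [ 0.5198 -0.0019  0.1894] [-0.008  0.762  0.648 -0.004]
scene [535.6 -54.9] [-105.7 -114.4] 14
scene [615.1 -67.1] [ -25.4 -113.7] 8
scene [551.4  44.3] [-106.1  -13.9] 13
scene [630.4  31.7] [-26.2 -13.7] 15
side [646.4  62. ] [-15.2  18.8] 11
side [628.4  30.8] [-28.  -14.9] 7
side [613.3 -68.1] [ -26.9 -114.9] 6
side [534.9 -54.7] [-106.5 -114.4] 12
```

The force rose to 6 N at once on contact and the holes did not move, so the plate is home and on the line. Now the weight: I retreat, lift, open, and remeasure the knob.

{"api": "apply_moves", "payload": {"targets": [[1,[-0.1,0.02,0],0],[1,[-1,0.16,0],0],[1,[-2,0.3,2],0],[0.3,[-2,2,7],0],[0,[-2,6,12],0],[0,[-2,8,14],0],[0,[-2,8,14],0],[0,[-2,8,14],0]]}}

```text
clock: 21.05
tool_pos: [0.4995, 0.0785, 0.3297]
ee_rot: [-0.007, 0.761, 0.648, -0.004]
force: [-0.3, 0.4, -0.2]
opening: 0.0722
```

```bash
python3 tip.py
python3 - <<'E'
from m import *
for n in S: cv2.imwrite(f'pics/{n}13.png',S[n]['frame'])
s=snap('wrist','w13.png')
E
```

```text
21.05 tip [496.8  79.6 156.7] xdir [0.1594 0.9872 0.0033] z [-0.0155  0.0058 -0.9999] F [-0.3   0.39 -0.17]
```

View pics/scene13.png

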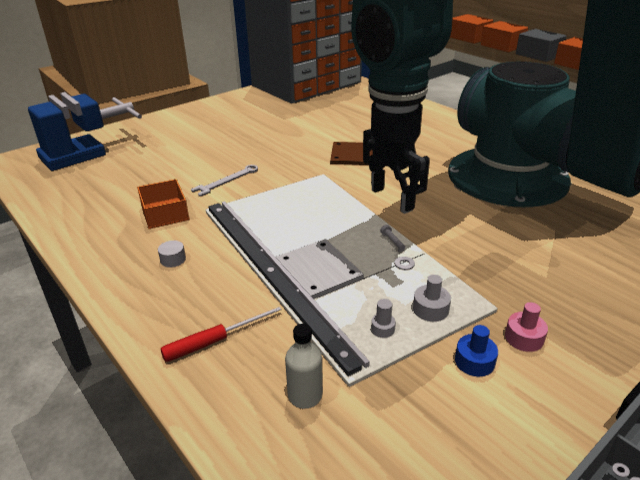

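View pics/side13.png

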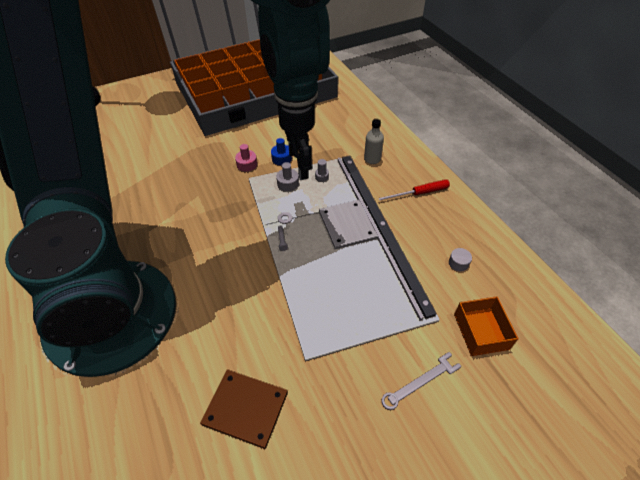

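Run:
```python
from m import *
# blue & pink
for n in S:
    hsv=cv2.cvtColor(S[n]['frame'],cv2.COLOR_BGR2HSV)
    print(n)
print('blue knob',np.round(ray(S['scene'],481,331,.066)*1000,1),np.round(ray(S['side'],281,143,.066)*1000,1))
s=S['scene'];cv2.imwrite('pics/k.png',cv2.resize(s['frame'][265:345,360:460],None,fx=7,fy=7,interpolation=cv2.INTER_CUBIC))
s=S['side'];cv2.imwrite('pics/k2.png',cv2.resize(s['frame'][150:200,260:340],None,fx=8,fy=8,interpolation=cv2.INTER_CUBIC))
```

```text
scene
side
blue knob [542.2 308.6  66. ] [537.8 292.5  66. ]
```

View pics/k.png

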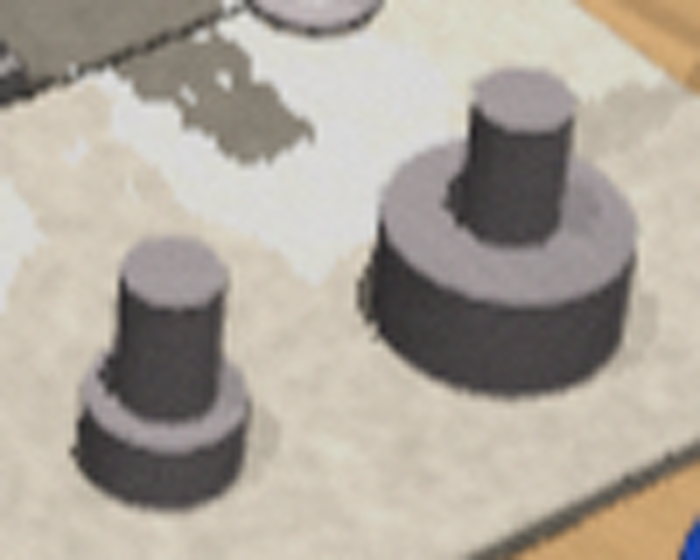

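View pics/k2.png

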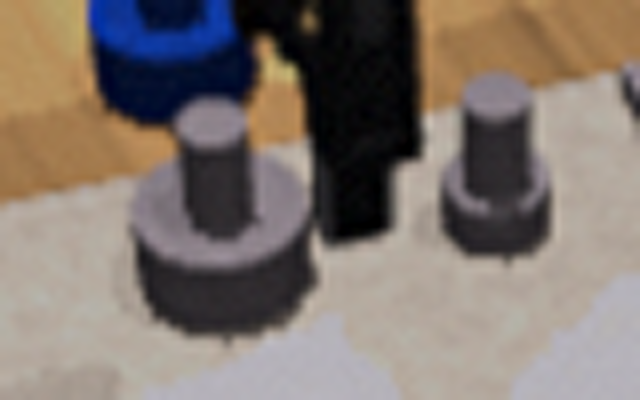

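The crops show the larger weight's knob-top centre at scene (434.3,278.5) and side (286,165), unmoved. That puts the knob at (509.5, 192, 76) mm. I move above it and descend.

{"api": "apply_moves", "payload": {"targets": [[0,[0.6,5,0],0],[0,[1.2,10,0],0],[0,[1.25,11.2,0],0],[0,[1.25,11.2,-2],0],[0,[1.25,11.2,-5],0],[0,[1.25,11.2,-5],0]]}}

```text
clock: 21.9
tool_pos: [0.511, 0.1888, 0.2752]
ee_rot: [-0.01, 0.762, 0.647, -0.008]
force: [-0.9, 0.4, 0.3]
opening: 0.0855
```

```bash
python3 tip.py
python3 - <<'E'
from h import *
s=snap('wrist','w14.png')
print([np.round(proj(s,p)) for p in ([.5095,.192,.076],)])
s=snap('scene');cv2.imwrite('pics/k3.png',cv2.resize(s['frame'][225:345,360:480],None,fx=5,fy=5,interpolation=cv2.INTER_CUBIC))
E
```

```text
21.9 tip [506.8 189.6 102.3] xdir [1.622e-01 9.868e-01 6.000e-04] z [-0.0243  0.0047 -0.9997] F [-0.86  0.39  0.33]
[array([322., 289.])]
```

View pics/w14.png

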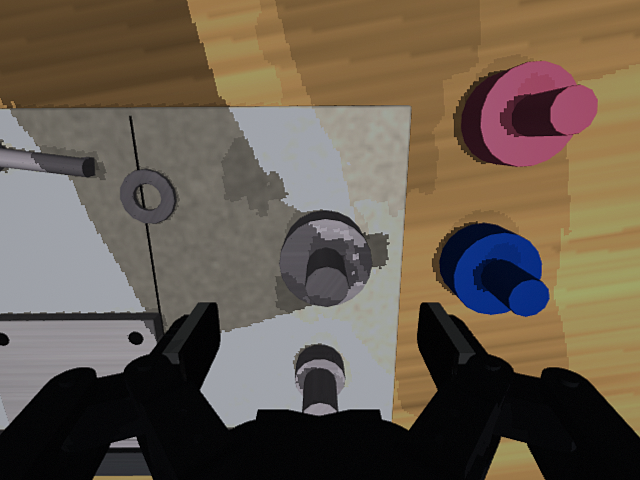

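View pics/k3.png

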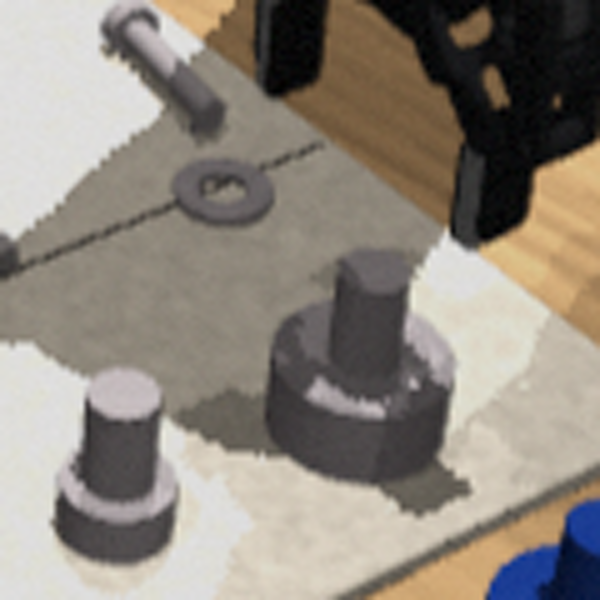

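The wrist view puts the knob at (328,289) against a predicted (322,289), so it lies about 2–3 mm further in +y. I correct for that and descend to grasp.

{"api": "apply_moves", "payload": {"targets": [[0,[0.22,0.4,0],0],[0,[0.22,0.4,-2],0],[0,[0.22,0.4,-4],0],[0,[0.22,0.4,-5.3],0],[0,[0.22,0.4,-5.8],0],[0,[0.22,0.4,-5.8],0]]}}

```text
clock: 22.6
tool_pos: [0.5146, 0.193, 0.2209]
ee_rot: [-0.009, 0.762, 0.647, -0.006]
force: [0.5, 0.9, -0.3]
opening: 0.0854
```

```bash
python3 tip.py
python3 - <<'E'
from h import *
s=snap('scene');cv2.imwrite('pics/k4.png',cv2.resize(s['frame'][225:345,360:480],None,fx=5,fy=5,interpolation=cv2.INTER_CUBIC))
E
```

```text
22.6 tip [511.2 194.   48. ] xdir [0.1626 0.9867 0.0024] z [-0.0197  0.0057 -0.9998] F [ 0.49  0.9  -0.33]
```

View pics/k4.png

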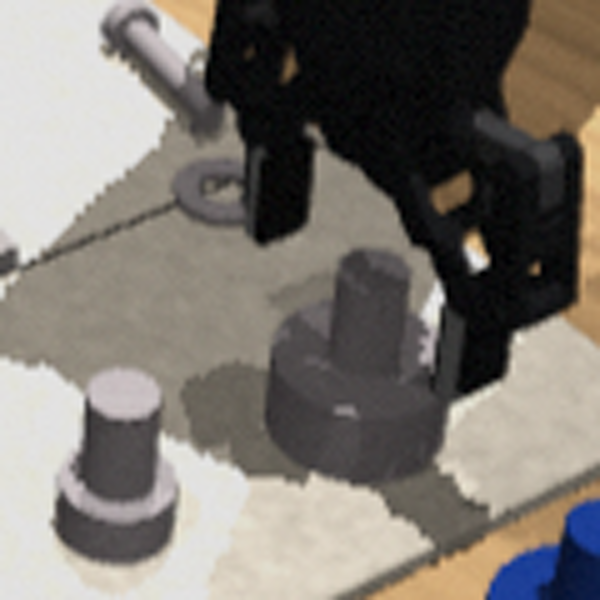

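The jaws straddle the knob, with finger pads at crop (275,190) and (470,350). I close.

{"api": "apply_moves", "payload": {"targets": [[0.3,[-0.1,0,-0.25],0],[0.6,[-0.1,0,-0.25],0],[1,[-0.1,0,-0.25],0],[1,[-0.1,0,-0.25],0],[1,[-0.1,0,-0.25],0],[1,[-0.1,0,-0.25],0],[1,[-0.1,0,-0.25],0],[1,[-0.1,0,-0.25],0]], "force": 50}}

```text
clock: 23.45
tool_pos: [0.5137, 0.1929, 0.2191]
ee_rot: [-0.008, 0.762, 0.647, -0.005]
force: [-0.8, -2.4, 7.1]
opening: 0.023
```

```bash
python3 tip.py
python3 - <<'E'
from h import *
s=snap('scene');cv2.imwrite('pics/k5.png',cv2.resize(s['frame'][225:345,360:480],None,fx=5,fy=5,interpolation=cv2.INTER_CUBIC))
E
```

```text
23.45 tip [510.5 193.9  46.2] xdir [0.1626 0.9867 0.0026] z [-0.0187  0.0057 -0.9998] F [-0.84 -2.43  7.11]
```

View pics/k5.png

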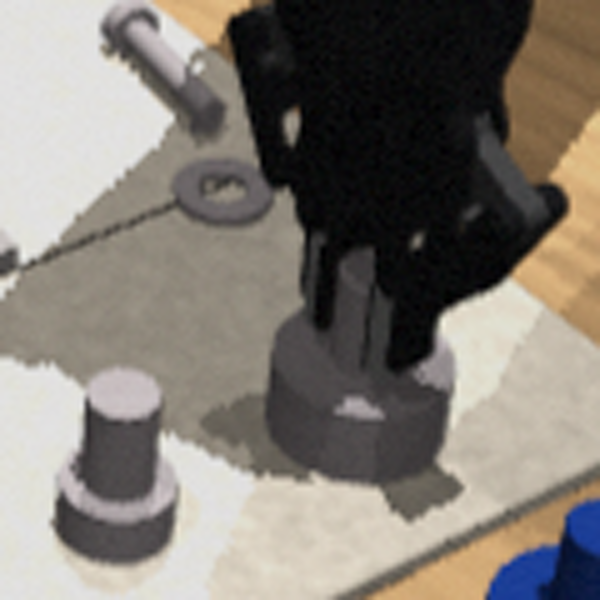

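Gripped, with opening 23 mm. I lift and carry over the plate.

{"api": "apply_moves", "payload": {"targets": [[1,[0,0,0.5],0],[1,[0,0,2],0],[1,[0,0,4],0],[1,[0,0,5.5],0],[1,[1,-3,6],0],[1,[2,-6,6],0],[1,[3.2,-9,6],0],[1,[4.2,-12,6],0],[1,[5.3,-15,6],0],[1,[6.3,-18,6],0]]}}

```text
clock: 24.5
tool_pos: [0.5768, 0.0117, 0.2788]
ee_rot: [-0.009, 0.762, 0.647, -0.006]
force: [-0.1, -0.0, -6.9]
opening: 0.0226
```

```bash
python3 tip.py
```

```text
24.5 tip [573.4  12.7 105.9] xdir [0.1626 0.9867 0.0027] z [-0.0198  0.006  -0.9998] F [-0.15 -0.03 -6.87]
```

{"api": "apply_moves", "payload": {"targets": [[1,[0.5,-1.3,0],0],[1,[0.87,-2.4,0],0],[1,[0.87,-2.4,-1],0],[1,[0.87,-2.4,-2],0],[1,[0.87,-2.4,-2],0]]}}

```text
clock: 25.0
tool_pos: [0.5846, -0.0113, 0.257]
ee_rot: [-0.01, 0.762, 0.647, -0.007]
force: [-0.7, -0.4, -6.9]
opening: 0.0225
```

```bash
python3 tip.py
python3 - <<'E'
from h import *
s=snap('scene');cv2.imwrite('pics/k6.png',cv2.resize(s['frame'][190:310,260:400],None,fx=5,fy=5,interpolation=cv2.INTER_CUBIC))
s=snap('side');cv2.imwrite('pics/k7.png',cv2.resize(s['frame'][170:270,290:410],None,fx=6,fy=6,interpolation=cv2.INTER_CUBIC))
E
```

```text
25.0 tip [580.6 -10.2  84. ] xdir [0.1616 0.9868 0.0029] z [-0.023   0.0067 -0.9997] F [-0.69 -0.37 -6.93]
```

View pics/k6.png

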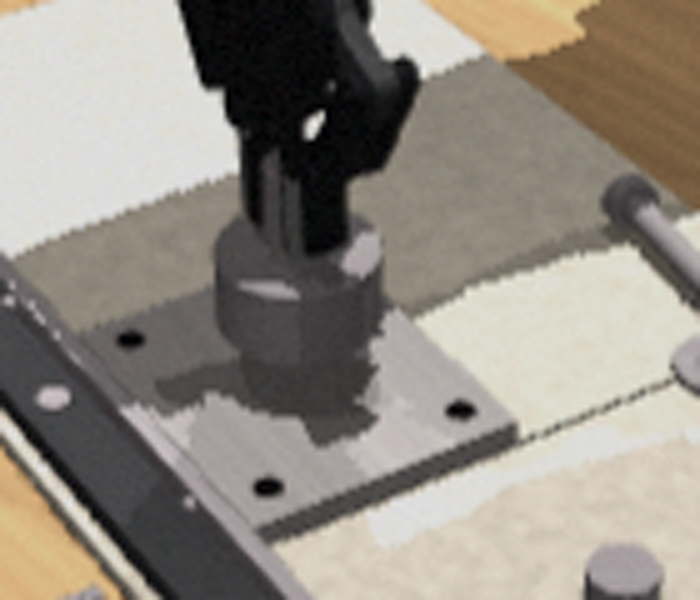

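View pics/k7.png

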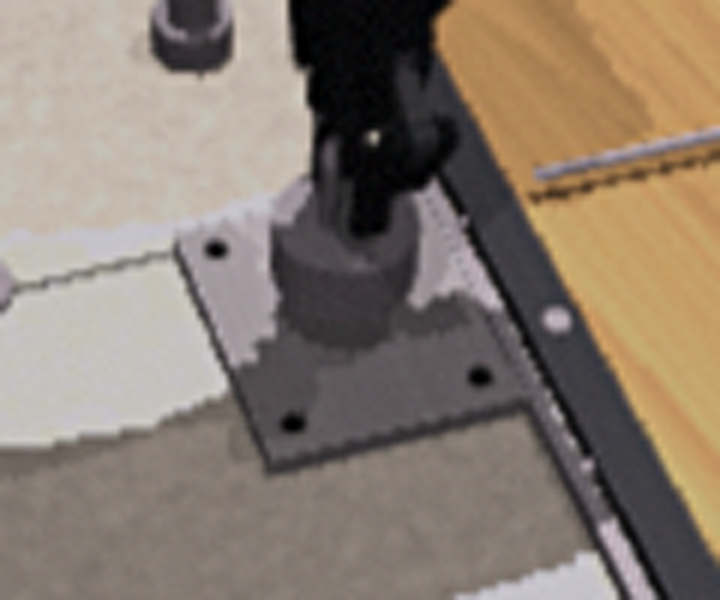

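Both views show the weight hanging over the plate's middle, with its underside about 26 mm above the plate. I lower it, slowly at the end.

{"api": "apply_moves", "payload": {"targets": [[1,[0.15,-0.1,-0.6],0],[1,[0.15,-0.1,-1.2],0],[1,[0.15,-0.1,-1.7],0],[1,[0.15,-0.1,-2.1],0],[1,[0.15,-0.1,-2.3],0],[1,[0.15,-0.1,-2.3],0]]}}

```text
clock: 25.7
tool_pos: [0.5866, -0.0125, 0.2352]
ee_rot: [-0.009, 0.762, 0.647, -0.006]
force: [0.4, -0.8, -6.9]
opening: 0.0228
```

```bash
python3 tip.py
```

```text
25.7 tip [582.9 -11.4  62.2] xdir [0.1616 0.9869 0.0028] z [-0.0214  0.0064 -0.9998] F [ 0.44 -0.75 -6.9 ]
```

4 mm to go. I proceed in 0.5 mm rows.

{"api": "apply_moves", "payload": {"targets": [[1,[0,0,-0.07],0],[1,[0,0,-0.14],0],[1,[0,0,-0.2],0],[1,[0,0,-0.25],0],[1,[0,0,-0.3],0]]}}

```text
clock: 26.2
tool_pos: [0.5866, -0.0125, 0.2322]
ee_rot: [-0.009, 0.762, 0.647, -0.006]
force: [0.4, 1.1, -7.4]
opening: 0.0229
```

{"api": "apply_moves", "payload": {"targets": [[1,[0,0,-0.05],0],[1,[0,0,-0.08],0]]}}

```text
clock: 26.4
tool_pos: [0.5866, -0.0125, 0.2313]
ee_rot: [-0.009, 0.762, 0.647, -0.006]
force: [-0.0, 0.5, -6.4]
opening: 0.0226
```

{"api": "apply_moves", "payload": {"targets": [[1,[0,0,-0.04],0],[1,[0,0,-0.06],0]]}}

```text
clock: 26.6
tool_pos: [0.5865, -0.0125, 0.2311]
ee_rot: [-0.009, 0.762, 0.647, -0.006]
force: [-5.1, -0.8, 6.2]
opening: 0.022
```

{"api": "apply_moves", "payload": {"targets": [[1,[0,0,-0.03],0],[1,[0,0,-0.04],0]]}}

```text
clock: 26.8
tool_pos: [0.5865, -0.0125, 0.2311]
ee_rot: [-0.009, 0.762, 0.647, -0.006]
force: [-4.2, 0.5, 7.0]
opening: 0.0229
```

Set down. I ease the pressure, then open.

{"api": "apply_moves", "payload": {"targets": [[1,[0,0,0],0],[1,[0,0,0.01],0]]}}

```text
clock: 27.0
tool_pos: [0.5865, -0.0125, 0.2312]
ee_rot: [-0.009, 0.762, 0.647, -0.006]
force: [-1.9, -0.3, -1.6]
opening: 0.0229
```

{"api": "apply_moves", "payload": {"targets": [[0.6,[0,0,0.02],0],[0.4,[0,0,0.05],0],[0.2,[0,0,0.1],0],[0,[0,0,0.2],0],[0,[0,0,0.3],0],[0,[0,0,0.5],0],[0,[0,0,0.5],0]]}}

```text
clock: 27.7
tool_pos: [0.5866, -0.0125, 0.2365]
ee_rot: [-0.009, 0.762, 0.647, -0.006]
force: [-0.4, 1.1, 0.5]
opening: 0.0858
```

```bash
python3 plate.py
python3 - <<'E'
from h import *
s=snap('scene');cv2.imwrite('pics/k8.png',cv2.resize(s['frame'][190:310,260:400],None,fx=5,fy=5,interpolation=cv2.INTER_CUBIC))
E
```

```text
27.8 [ 0.39 -0.26 -0.57] [ 0.5865 -0.0125  0.2363] [-0.009  0.762  0.647 -0.006]
scene [525.1 -90.6] [-110.4 -151.3] 8
scene [615.1 -67.1] [ -25.4 -113.7] 16
scene [581.9  14.6] [-71.3 -38.4] 7
scene [551.2  44.6] [-106.4  -13.7] 10
scene [630.4  31.7] [-26.2 -13.7] 15
side [549.5  43.2] [-107.8  -15.3] 6
side [613.4 -67.2] [ -27. -114.] 12
side [535.  -54.3] [-106.4 -113.9] 13
side [518.1 -58.3] [-122.5 -120.6] 6
side [ 603.9 -207.3] [ -13.8 -253.9] 7
```

View pics/k8.png

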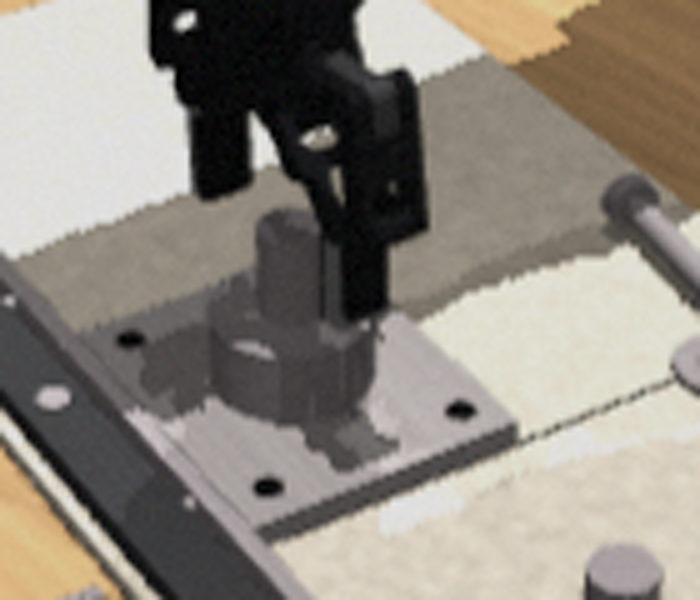

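The weight stands on the plate, the jaws are open around the knob, and the plate holes have not moved. I go straight up and clear.

{"api": "apply_moves", "payload": {"targets": [[0,[0,0,2],0],[0,[0,0,5],0],[0,[0,0,9],0],[0,[-4,0,13],0],[0,[-9,0,15],0],[0,[-14,0,15],0],[0,[-16,0,15],0],[0,[-16,0,15],0]]}}

```text
clock: 28.65
tool_pos: [0.4233, -0.0121, 0.3869]
ee_rot: [-0.009, 0.762, 0.647, -0.006]
force: [-0.7, 0.2, 0.1]
opening: 0.0856
```

```bash
python3 plate.py
python3 - <<'E'
from m import *
cv2.imwrite('pics/k9.png',cv2.resize(S['scene']['frame'][170:370,200:460],None,fx=3,fy=3,interpolation=cv2.INTER_CUBIC))
cv2.imwrite('pics/k10.png',cv2.resize(S['side']['frame'][140:260,260:410],None,fx=5,fy=5,interpolation=cv2.INTER_CUBIC))
E
```

```text
28.75 [ 0.57 -0.41 -0.03] [ 0.4263 -0.0126  0.3866] [-0.009  0.762  0.647 -0.006]
scene [615.1 -67.1] [ -25.4 -113.7] 8
scene [559.5   0.7] [-91.1 -55.7] 23
scene [550.9  45. ] [-106.7  -13.3] 12
scene [630.3  32. ] [-26.3 -13.4] 14
side [646.5  59.3] [-14.7  16.1] 7
side [628.   30.2] [-28.3 -15.6] 6
side [550.1  44.2] [-107.4  -14.2] 8
side [613.9 -68.1] [ -26.3 -114.9] 7
side [534.5 -55.1] [-106.8 -114.8] 7
```

View pics/k9.png

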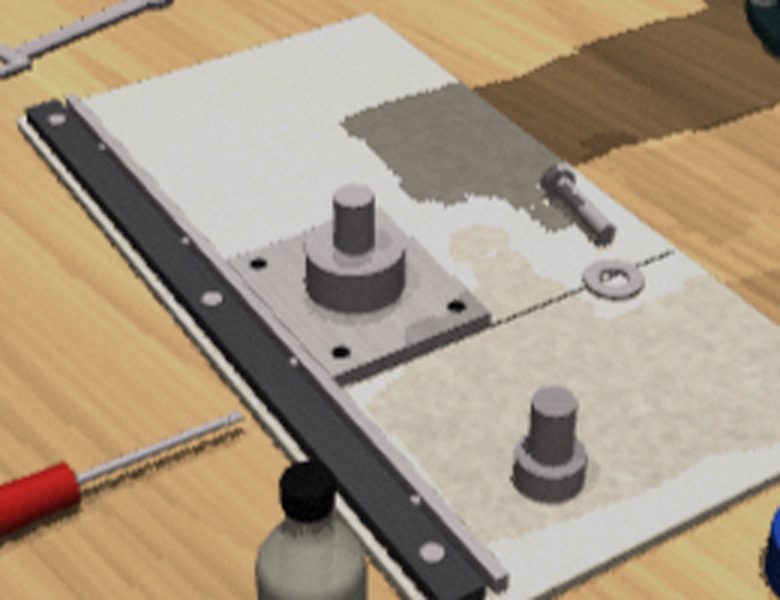

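View pics/k10.png

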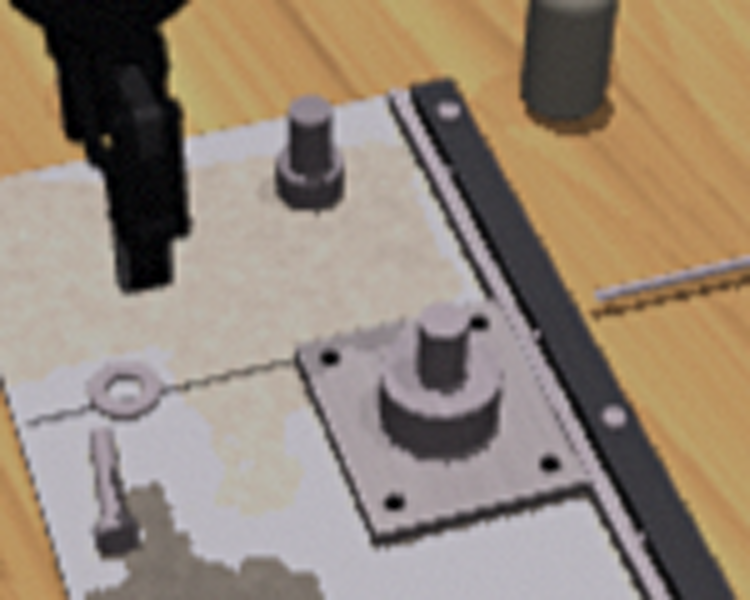

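Run:
```python
from m import *
print(np.round(tri({'scene':(200+354.5/3-.5,170+192.5/3-.5),'side':(260+444/5-.5,140+321/5-.5)})*1000,1))
```

```text
[580.9 -13.7  87.7]
```

The knob top is at (581,−14,88) mm against a plate centre of (582.5,−12), so the weight is centred and seated. I hand in.

```bash
python3 -c "
from plant import arm
print(arm.sign_off())"
```

```text
the job is handed in; nothing more can be done
None
```

The job is done and handed in at about 29 s: the plate is against the strip, its leading edge is on the scribed line, and the larger weight stands on its middle.

- **Against the strip:** I pushed the plate to the strip and held 10–12.6 N for about 1.4 s, where plain sliding took about 3 N. After the slide I touched its near side again: about 6 N built up at once and the plate did not move.
- **On the line:** I slid the plate about 148 mm along the fence. By its holes, the leading edge was within about 0.3 mm of the line's centre in both views. After the weight went on, the scene view put it about 0.7 mm past the centre and the side view about 0.2 mm short. That is within the cameras' 2 mm accuracy.
- **Weight:** I set the larger weight down softly, peaking at about 14 N on the plate. It stands within about 3 mm of the plate's middle, and its height shows it is seated.
- **Left alone:** The last views show the small weight, bolt and washer in their places. Nothing else near the board was touched.
- **Disagreements:** Hole readings differed by 1–2 mm between the two cameras. The wrist camera put the knob about 3 mm further to the robot's left than the other two views, and I allowed for that before gripping. The tool had tilted about 1° from the long press and stayed so, with no effect seen.

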